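Prop open the hood of the UV disinfecting box and load a carton

TASK

Raise the blue hood of the UV disinfecting box, swing its prop rod up and let the hood down on it so that the ball of the rod sits in the yellow socket and the rod alone carries the hood. Only then take the red carton out of the compartment bin and set it down upright, the way up it stands now, flat inside the steel tray under the hood. Leave the other cartons in their places and do not knock over or push away the bottle, the dish or the vials.

Things in the scene. Friction and masses are not known exactly. Their poses are not given: they have to be found in the camera images.
- uvbox: White housing of the benchtop UV disinfecting box, fixed, about 280 x 320 mm. Origin on the table; its x axis points from its open front to its back, y to its left (seen from the front), z up. In this frame (mm): deck top at z=20; front wall at x=-115..-103, top z=50; side walls at y=+-156 (8 thick), top z=75; rear console x=115..165, top z=112. Hinge, rod pivot and tray are fixed to it
- hood_hinge (a point): Middle of the hood's hinge line, at (100, 0, 110) mm of the box frame; the hinge line runs along the box's y axis
- hood (a joint): Opening angle of the hood (rad): 0 shut and level, 1.22 fully up against its stop. The blue panel (8 mm thick with a clear window, 302 mm wide, 22 mm side skirts below) reaches 200 mm from the hinge towards the front. Hood about 0.5 kg; about 4 to 6 N at the bar lifts it slowly. Its stiff, damped hinge holds it by friction when it is up at the stop; at 1.0 and below it sinks slowly shut of its own weight unless propped. It rests on the rod at 0.87
- hood_bar (a point): Middle of the hood's steel bar handle: a round bar of 12 mm diameter, 130 mm long, parallel to the hinge line and 240 mm from it, at the level of the panel, in front of the panel's front edge with 34 mm free between. It is carried by an arm at each end
- rod (a joint): Elevation of the prop rod (rad): 0 lying level and pointing to the back of the box, growing as its free end swings up; stop at 1.03; about 0.97 when its ball sits in the socket. Its pivot is stiff: the rod stays where it is left. It takes about 2 N at the grip to swing it. Any elevation from 0.90 up to the stop is caught by the socket when the hood comes down
- rod_pivot (a point): Pivot of the rod, at (-90, -110, 65) mm of the box frame; its axis is parallel to the hinge line
- rod_grip (a point): Middle of the rod's red grip sleeve: 12 mm diameter, 50 mm long, 90 mm from the pivot. The rod is steel, 9 mm diameter
- rod_tip (a point): Centre of the yellow ball (16 mm diameter) at the rod's free end, 157.8 mm from the pivot
- socket (a point): Seat for the ball's centre in the yellow V-shaped socket under the hood (130 mm from the hinge line, 22 mm below the panel's underside, 34 mm wide, on the rod's side). The V opens downwards, is 48 mm wide at the mouth, and centres the ball as the hood comes down on it
- tray (a point): Centre of the floor of the steel load tray on the deck, at (-15, 50, 24) mm of the box frame. Inside 110 mm along the box's x, 100 mm along y; lips 6 mm high
- red_center (a point): Centre of the red carton (the one to load): a box 56 (its x) x 30 (its y) x 44 mm high (its z), 60 g, with a white band, standing in one of the three compartments of the bin (which one varies)
- green_center (a point): Centre of the green carton, same size; leave it alone
- violet_center (a point): Centre of the violet carton, same size; leave it alone
- bin: Pale compartment bin, fixed, 126 (its x) x 286 (its y) x 26 mm high; origin under its centre. Three compartments side by side along its y, each inside 118 x about 90 mm, floor 4 mm above the table, walls 4 mm thick
- saline: Bystander: loose clear bottle with yellow cap, 60 mm diameter, 160 mm high; origin at its foot
- dish: Bystander: loose steel dish, 90 mm diameter, 35 mm high; origin at its foot
- vial0: Bystander: loose glass vial with blue cap, 26 mm diameter, 50 mm high; origin at its foot
- vial1: Bystander: the same with a yellow cap
There are look-alikes about, which are no part of the job. Of the things that look like the part that bears red_center, the smaller one is meant.

How it is judged:
By the outcome, as a careful person would: the job done as asked, in the order asked, and still so for the second after the job is handed in, with the robot touching nothing.
It also fails if it takes over 72 s, if anything falls off the work surface, if the arm or the gripper's body presses on something with over 40 N, if the wrist force passes 120 N, or if a joint passes its speed limit or range.

ROBOT

A 6-joint arm with a two-finger parallel gripper is mounted at the origin on the work surface. World frame = base frame: x ahead of the robot, y to its left, z up, the work surface at z = 0. Lengths are in m, angles in rad, forces in N, time in s.
With the tool pointing down it reaches from about 0.3 to 0.85 m from the base axis. Payload 4.2 kg.
Tool frame: the origin (TCP) lies at the very end of the fingers, on their centre line; the grasp point (between the pads) lies 19 mm behind it; z points along the fingers, y is the line along which they close (so a half turn about z gives the same grasp; the last joint's range is limited). The gripper opens to 91 mm and grips with 3 to 60 N. Pads are 32 mm wide; open, the fingers measure 118 mm over their backs; the gripper's body (76 mm by 178 mm) begins 60 mm behind the grasp point.
Start: joints at [1.161, 0.32, 1.565, -0, 1.257, -0.02], TCP at [0.219, 0.532, 0.214] pointing down, gripper open.
Joint ranges: [-3.11, 3.11], [-0.84, 2.01], [0.21, 2.61], [-1.34, 4.49], [0.05, 2.63], [-2.56, 2.56]. Speed limits (rad/s): [2.57, 2.57, 3.14, 3.14, 3.14, 3.14].

INTERFACE

Orientations are given as a unit quaternion [x, y, z, w].
In Python, from rig import r gives the robot as it stands.
- The arm moves only by the tool servo_tool, never from a script. Its argument "moves" is a list of rows, each an object with "translation": the shift along the tool's x, y, z in cm, a list of three; "roll": the turn about the tool's z in rad. In form: [{"translation": [x, y, z], "roll": roll}, ...]. A call has 1 to 5 rows; each row shifts and turns the commanded pose from where the row before left it, along the tool's axes as they then stand; what a row does not reach is not made up. A row lasts 1/10 s, in which the tool goes at most 50 mm and 8.59 degrees, less where a joint would pass 70% of its speed; a pose out of reach is approached as far as the arm can. A call is refused whole if a number of a shift passes 5 or a number of a turn 0.15, either way. A call with a gripper value outside its range is refused whole. "grip" is the opening in per cent of the stroke, from 0 (shut) to 100 (fully open), set as the call begins (left out, the last holds). The fingers move at their own pace and stop on an object; "squeeze" is the grip in N (left out, the last holds). Time passes only in rows, so rows that do not move let the fingers close. It gives the time, the measured TCP pose, the force, the opening and the grip force at its end, in the units of the state.
- r.read_state(): the state, without advancing time (a new reading comes with each control period).
- r.read_camera(name): name is "side" or "top" or "wrist"; returns a dict with "img" (400x640x3 uint8, blue, green, red), "fovy" (degrees; the focal length in pixels is half the picture's height over the tangent of half this angle, whatever the lens; pixels are square), "cx", "cy" (the principal point, pixels), "camera_from_world" (4x4, takes a point from world to camera coordinates). Camera axes: x right, y down, z forward; pixel columns grow to the right and rows downward; lengths in m; the calibration is good to about 2 mm. A picture is of the moment at which its call begins. There is no depth.
- r.close_job(): hands the job in; it is judged then, once.
The state is a dict: "time": time; "joint_positions": joint angles; "joint_velocities": joint speeds; "effort": joint torques, N m; "tool_pos": TCP position; "ee_rot": TCP orientation; "wrist_force": force on the tool from outside, world axes, zero at the start; "wrist_torque": the same for the moment, N m; "opening": opening from 0.0 (shut) to 1.0 (fully open); "finger_force": force on a finger pad.
Only numpy, scipy, OpenCV 4.12 (cv2) and the standard library are available. Lean on these libraries where they do the work, as an engineer would, in place of code of your own. Each camera call takes 0.05 s, during which the arm holds its last target. There are 200 camera calls.

## Working session

There is one attempt and no reset: what is moved stays moved. The work goes in short steps, Python scripts to look and compute and a tool call to move; the robot and the scene stay as the last step left them, time stands still between calls to the robot, and variables do not carry over. Pictures are saved under pics/ and viewed, at most 10 in all, crops included, and the job is handed in when it is done.

Besides the shell and the picture viewer there is one more tool, called after ">>>" as name([rows], argument=value, ...), one row to a line, values as JSON. servo_tool: Moves the arm, as the interface text tells. Its arguments: {"type":"object","properties":{"moves":{"type":"array","items":{"type":"object","properties":{"translation":{"type":"array","items":{"type":"number"}},"roll":{"type":"number"}}}},"grip":{"type":"number"},"squeeze":{"type":"number"}},"required":["moves"]}

```bash
mkdir -p pics; ls; cat > h.py <<'E'
import numpy as np, cv2
from rig import r
def cam(n):
    c=r.read_camera(n); c['f']=200/np.tan(np.radians(c['fovy'])/2); return c
def ray(c,u,v):
    T=np.array(c['camera_from_world']); R=T[:3,:3]; o=-R.T@T[:3,3]
    return o, R.T@np.array([(u-c['cx'])/c['f'],(v-c['cy'])/c['f'],1])
def onz(c,u,v,z):
    o,d=ray(c,u,v); return o+d*(z-o[2])/d[2]
def proj(c,p):
    T=np.array(c['camera_from_world']); q=T[:3,:3]@np.array(p)+T[:3,3]
    return c['cx']+c['f']*q[0]/q[2], c['cy']+c['f']*q[1]/q[2]
def cross(c1,p1,c2,p2):
    o1,d1=ray(c1,*p1);o2,d2=ray(c2,*p2)
    A=np.stack([d1,-d2],1); s=np.linalg.lstsq(A,o2-o1,rcond=None)[0]
    a,b=o1+d1*s[0],o2+d2*s[1]; return (a+b)/2,np.linalg.norm(a-b)
E
python3 - <<'E'
from h import *
import pickle
d={}
for n in ['top','side']:
    c=cam(n); d[n]=c; cv2.imwrite(f'pics/{n}0.png',c['img']); print(n,c['f'],np.round(c['camera_from_world'],3).tolist())
pickle.dump(d,open('c0.pkl','wb'))
print(r.read_state())
E
```

```text
pics
top 445.6426906927651 [[-0.002, -1.0, 0.005, -0.037], [-0.992, 0.002, -0.125, 0.621], [0.125, -0.005, -0.992, 1.048], [0.0, 0.0, 0.0, 1.0]]
side 439.2356695355485 [[0.722, -0.691, -0.017, -0.446], [-0.484, -0.488, -0.727, 0.339], [0.494, 0.533, -0.687, 0.695], [0.0, 0.0, 0.0, 1.0]]
{'time': 0.1, 'joint_positions': array([ 1.16101620e+00,  3.20222756e-01,  1.56555682e+00,  5.73041070e-06,
        1.25741771e+00, -1.99907044e-02]), 'joint_velocities': array([ 0.0002141 , -0.00107641, -0.00372486, -0.00041425,  0.001077  ,
        0.00010676]), 'effort': array([ 6.01550964e-04, -4.13330948e+01, -2.32510561e+01,  7.30123487e-02,
        4.22025297e-02, -6.35229708e-05]), 'tool_pos': array([0.21830547, 0.53144923, 0.21320745]), 'ee_rot': array([ 1.93664048e-01,  9.81067578e-01, -7.83279185e-04, -1.73743831e-04]), 'wrist_force': array([-0.68275043,  0.42081633,  0.37055956]), 'wrist_torque': array([ 0.0318887 ,  0.02308078, -0.00929059]), 'finger_force': 0.0, 'opening': 0.9969767040632865}
```

View pics/top0.png

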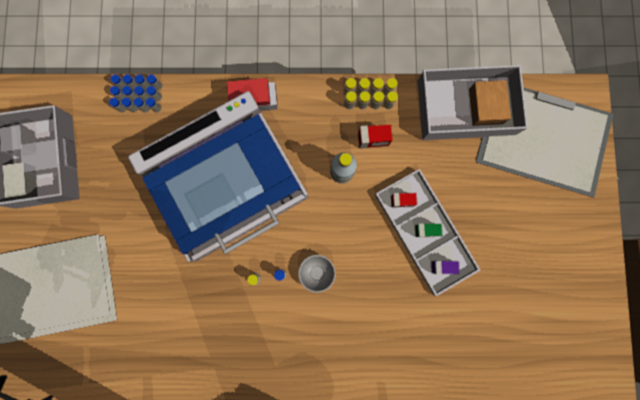

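View pics/side0.png

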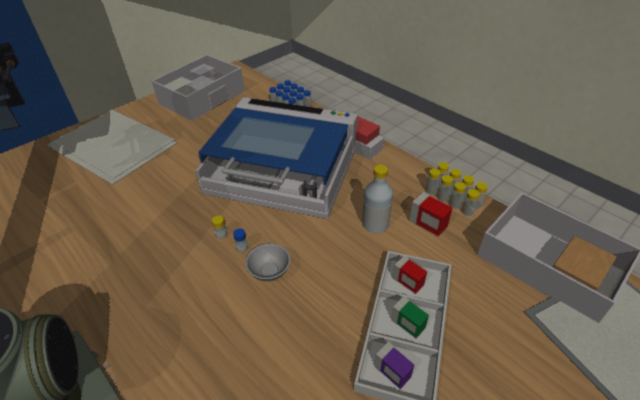

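Candidates for red carton: small red in bin at top (404,200) (side (411,275)); larger red carton at top (376,135); red/white box behind the UV box at top (250,92). The description (standing in the bin, the smaller one) chooses (404,200).

```bash
cat > m.py <<'E'
from h import *
import pickle
d=pickle.load(open('c0.pkl','rb')); c=d['top']; im=c['img']
hsv=cv2.cvtColor(im,cv2.COLOR_BGR2HSV)
def blob(mask,box):
    m=np.zeros_like(mask); x0,y0,x1,y1=box; m[y0:y1,x0:x1]=mask[y0:y1,x0:x1]
    k,_=cv2.findContours(m,cv2.RETR_EXTERNAL,cv2.CHAIN_APPROX_NONE); return max(k,key=cv2.contourArea)[:,0].astype(float)
def rect(pts,z):
    w=np.array([onz(c,u,v,z)[:2] for u,v in pts],np.float32); return cv2.minAreaRect(w*1000)
H,S,V=[hsv[...,i].astype(int) for i in range(3)]
blue=((H>100)&(H<125)&(S>150)&(V>40)).astype(np.uint8)
rc=rect(blob(blue,(130,90,320,270)),.114); print('hood',rc)
for n,lo,hi,b in [('red',0,6,(385,185,425,215)),('green',50,80,(410,215,450,245)),('violet',125,150,(425,250,470,285))]:
    m=(((H>=lo)&(H<=hi)|((n=='red')&(H>173)))&(S>120)&(V>50)).astype(np.uint8)
    print(n,rect(blob(m,b),.048))
# bin outline: pale
m=((S<70)&(V>100)).astype(np.uint8)
k=blob(m,(370,165,490,300)); print('bin',rect(k,.026),cv2.minAreaRect(k.astype(np.float32)))
E
python3 m.py
python3 - <<'E'
import cv2
im=cv2.imread('pics/top0.png')
a=cv2.resize(im[80:270,120:320],None,fx=3,fy=3,interpolation=cv2.INTER_CUBIC); 
b=cv2.resize(im[165:300,370:485],None,fx=1.7,fy=1.7,interpolation=cv2.INTER_CUBIC)
import numpy as np
o=np.zeros((600,800,3),np.uint8); o[:570,:600]=a; o[:b.shape[0],600:600+b.shape[1]]=b[:, :200]
cv2.imwrite('pics/crop0.png',o)
E
```

```text
hood ((644.982177734375, 184.07290649414062), (201.53244018554688, 298.6749267578125), 29.58930206298828)
red ((614.7867431640625, -253.911376953125), (41.247825622558594, 29.251131057739258), 89.90596771240234)
green ((540.953857421875, -312.89581298828125), (38.6496467590332, 26.364274978637695), 89.88522338867188)
violet ((452.0582275390625, -350.46295166015625), (38.09810256958008, 27.913991928100586), 87.62297821044922)
bin ((538.5291748046875, -304.24566650390625), (288.14434814453125, 128.01121520996094), 29.350067138671875) ((427.5815124511719, 231.49264526367188), (119.70664978027344, 52.11836242675781), 59.63572692871094)
```

View pics/crop0.png

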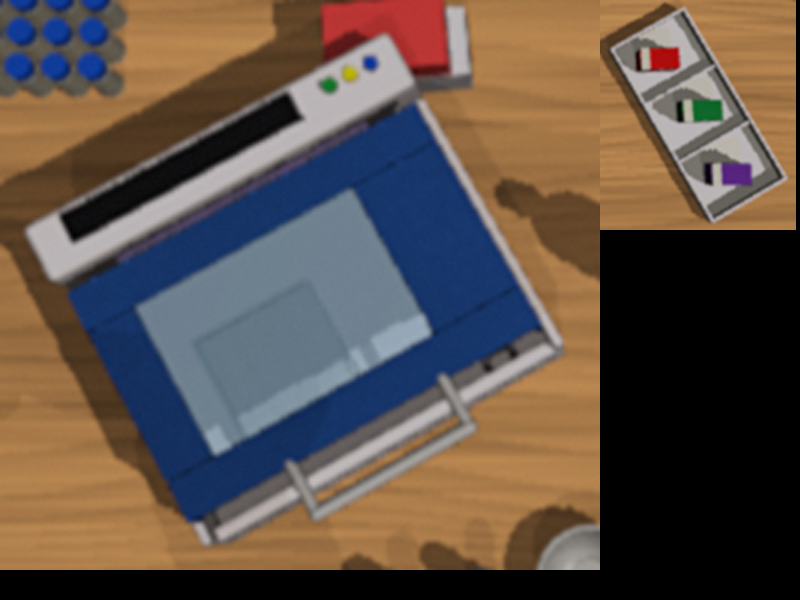

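The crop shows the bar handle from about (226,251) to (276,222) full-image and the red carton with its white band in the top compartment. Box yaw is about 29.6°. I start by aligning the tool with the box axes.

>>> servo_tool([
  {"translation":[0,0,0],"roll":0.133},
  {"translation":[0,0,0],"roll":0.133},
  {"translation":[0,0,0],"roll":0.133},
  {"translation":[0,0,0],"roll":0.133},
  {"translation":[0,0,0],"roll":0.133},
], grip=60)

```text
time: 0.6
tool_pos: [0.2184, 0.5316, 0.2134]
ee_rot: [0.506, 0.863, -0.001, 0.0]
wrist_force: [0.1, 0.2, 0.3]
opening: 0.61
finger_force: 0.0
```

```bash
cat >> h.py <<'E'
YAW=np.radians(29.6); B0=np.array([.645,.184,0]); RB=np.array([[np.cos(YAW),-np.sin(YAW),0],[np.sin(YAW),np.cos(YAW),0],[0,0,1]])
def b2w(p): return B0+RB@(np.array(p)/1000.)
def w2b(p): return RB.T@(np.array(p)-B0)*1000
def st():
    s=r.read_state(); x,y=s['ee_rot'][:2]; yaw=np.degrees(np.arctan2(y*y-x*x,2*x*y))
    print('t',round(s['time'],2),'box TCP',np.round(w2b(s['tool_pos']),1),'tooly',round(yaw,1),'open',round(s['opening']*91,1),'F',np.round(s['wrist_force'],1),'ff',s['finger_force'],'j',np.round(s['joint_positions'],3)); return s
E
python3 - <<'E'
from h import *
import pickle
d=pickle.load(open('c0.pkl','rb'))
c,s=d['top'],d['side']
st()
for a in [(226,250.7),(276,221.7)]: print(w2b(onz(c,*a,.11)))
for n,p in dict(barL=(-140,65,110),barR=(-140,-65,110),c1=(165,160,112),c2=(165,-160,112),fr=(-115,-160,50),tip=(67.8,-110,65)).items(): print(n,proj(c,b2w(p)),proj(s,b2w(p)))
# arm: unknown geometry estimate (2R from base): print state radial
E
```

```text
t 0.6 box TCP [-199.3  513.   213.4] tooly 29.3 open 55.5 F [0.1 0.2 0.3] ff 0.0 j [ 1.161  0.32   1.565 -0.     1.257  0.65 ]
[-140.85584869   63.37587901  110.        ]
[-139.50370388  -65.54682023  110.        ]
barL (np.float64(225.1800523060574), np.float64(250.72799021438877)) (np.float64(224.3864113044275), np.float64(171.70211990634573))
barR (np.float64(275.89515595520714), np.float64(222.0101983028283)) (np.float64(280.5043896044349), np.float64(182.23506091148545))
c1 (np.float64(125.54186132246357), np.float64(155.19622985178788)) (np.float64(242.01938156830846), np.float64(95.36790329735557))
c2 (np.float64(248.03212959064246), np.float64(88.92239022555484)) (np.float64(357.823552187102), np.float64(112.08098627294012))
fr (np.float64(307.4851734428115), np.float64(195.25742473408636)) (np.float64(327.37361589731984), np.float64(203.29437617834077))
tip (np.float64(252.06679169921864), np.float64(139.48044295167236)) (np.float64(328.425344039409), np.float64(146.08201756583412))
```

>>> servo_tool([
  {"translation":[-3,0.4,0]},
  {"translation":[-4.5,0.5,0]},
  {"translation":[-4.5,0.5,0]},
  {"translation":[-4.5,0.5,0]},
  {"translation":[-4.5,0.5,0]},
])

```text
validation failed for argument at $.mo...
```

>>> servo_tool([
  {"translation":[-4.5,0.5,0]},
  {"translation":[-4.5,0.5,0]},
  {"translation":[-4.5,0.5,0]},
  {"translation":[-4.5,0.5,0]},
  {"translation":[-4.5,0.5,0]},
])

```text
validation failed for argument at $.mo...
```

>>> servo_tool([
  {"translation":[-4.5,0.5,1]},
  {"translation":[-3.3,0.5,2]},
  {"translation":[0,0,2]},
  {"translation":[0,0,0]},
])

```text
validation failed for argument at $.mo...
```

```bash
python3 - <<'E'
from h import *
st(); c=cam('wrist'); cv2.imwrite('pics/w1.png',c['img'])
T=np.array(c['camera_from_world']); print(w2b(-T[:3,:3].T@T[:3,3]))
for p in [(-140,65,110),(-140,-65,110),(-140,0,110)]: print(proj(c,b2w(p)))
E
```

```text
t 0.6 box TCP [-199.3  513.   213.4] tooly 29.3 open 55.5 F [0.1 0.2 0.3] ff 0.0 j [ 1.161  0.32   1.565 -0.     1.257  0.65 ]
[-198.59620882  591.89577027  383.75164615]
(np.float64(370.65027533795546), np.float64(541.9655783885693))
(np.float64(367.1426573195161), np.float64(605.3629813066357))
(np.float64(368.8225929406926), np.float64(574.9994825184981))
```

Roll is required in every row.

>>> servo_tool([
  {"translation":[-3,0.4,0],"roll":0},
  {"translation":[-4.5,0.5,0],"roll":0},
  {"translation":[-4.5,0.5,0],"roll":0},
  {"translation":[-4.5,0.5,0],"roll":0},
  {"translation":[-4.5,0.5,0],"roll":0},
])

```text
time: 1.15
tool_pos: [0.3436, 0.3595, 0.2138]
ee_rot: [0.502, 0.865, -0.0, 0.0]
wrist_force: [1.4, 1.0, -0.3]
opening: 0.599
finger_force: 0.0
```

>>> servo_tool([
  {"translation":[-4.5,0.5,0],"roll":0},
  {"translation":[-4.5,0.5,0],"roll":0},
  {"translation":[-4.5,0.5,0],"roll":0},
  {"translation":[-4.5,0.5,0],"roll":0},
  {"translation":[-4.5,0.5,0],"roll":0},
])

```text
time: 1.65
tool_pos: [0.4764, 0.176, 0.2138]
ee_rot: [0.502, 0.865, -0.0, -0.0]
wrist_force: [-0.4, 0.8, 0.7]
opening: 0.602
finger_force: 0.0
```

>>> servo_tool([
  {"translation":[-4.5,0.5,1],"roll":0},
  {"translation":[-3.3,0.5,2],"roll":0},
  {"translation":[0,0,2],"roll":0},
  {"translation":[0,0,0],"roll":0},
])

```text
time: 2.05
tool_pos: [0.5212, 0.1134, 0.161]
ee_rot: [0.503, 0.864, -0.002, -0.003]
wrist_force: [-0.2, 0.5, 0.4]
opening: 0.598
finger_force: 0.0
```

```bash
python3 - <<'E'
from h import *
st(); c=cam('side'); cv2.imwrite('pics/s1.png',c['img'])
E
```

```text
t 2.05 box TCP [-142.5   -0.2  161. ] tooly 29.6 open 54.5 F [-0.2  0.5  0.4] ff 0.0 j [ 0.193  0.298  1.737  0.     1.113 -0.323]
```

View pics/s1.png

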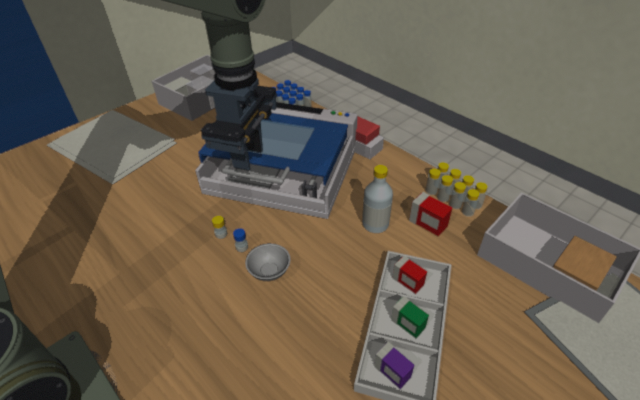

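```bash
python3 - <<'E'
from h import *
im=cv2.imread('pics/s1.png'); cv2.imwrite('pics/s1c.png',cv2.resize(im[0:200,150:350],None,fx=3,fy=3,interpolation=cv2.INTER_CUBIC))
import pickle
c=pickle.load(open('c0.pkl','rb'))['side']; T=np.array(c['camera_from_world'])
for dz in [0,20,79,120,160,200,240,280,330,380]:
    p=b2w((-142,0,161+dz)); q=T[:3,:3]@p+T[:3,3]; u,v=proj(c,p); print(dz,round((u-150)*3),round(v*3),'3px crop per mm',round(3*c['f']/q[2]/1000,2))
w=cam('wrist'); T=np.array(w['camera_from_world']); print(w2b(-T[:3,:3].T@T[:3,3]), np.round(T[2,:3],2))
E
```

```text
0 296 476 3px crop per mm 1.46
20 292 452 3px crop per mm 1.48
79 279 379 3px crop per mm 1.55
120 270 323 3px crop per mm 1.61
160 260 265 3px crop per mm 1.66
200 250 203 3px crop per mm 1.72
240 239 137 3px crop per mm 1.79
280 227 65 3px crop per mm 1.85
330 211 -33 3px crop per mm 1.95
380 193 -142 3px crop per mm 2.05
[-140.78622564   78.76667382  333.13639019] [ 0.13 -0.24 -0.96]
```

View pics/s1c.png

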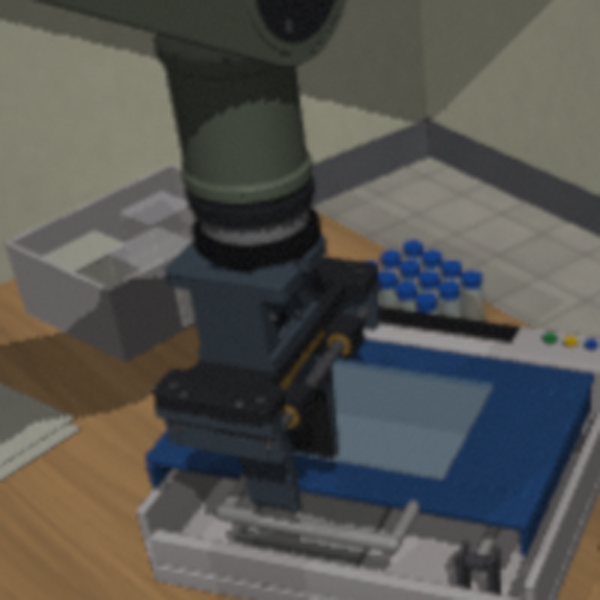

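The tool is a tall column of about 70 mm diameter; the jaw carriage's long side lies along the closing direction and the camera sits on tool +x. I grasp the bar now.

>>> servo_tool([
  {"translation":[0,0.2,3],"roll":0},
  {"translation":[0,0,3],"roll":0},
  {"translation":[0,0,0.8],"roll":0},
  {"translation":[0,0,0],"roll":0},
], grip=60)

```text
time: 2.55
tool_pos: [0.5242, 0.1164, 0.096]
ee_rot: [0.503, 0.865, -0.0, -0.0]
wrist_force: [0.3, 1.0, 0.4]
opening: 0.602
finger_force: 0.0
```

>>> servo_tool([
  {"translation":[0,0,0],"roll":0},
  {"translation":[0,0,0],"roll":0},
  {"translation":[0,0,0],"roll":0},
  {"translation":[0,0,0],"roll":0},
], grip=0, squeeze=20)

```text
time: 2.95
tool_pos: [0.5251, 0.1159, 0.0968]
ee_rot: [0.503, 0.864, 0.001, 0.001]
wrist_force: [-0.0, -0.2, -0.3]
opening: 0.28
finger_force: 0.0
```

```bash
python3 - <<'E'
from h import *
st()
# arc deltas for bar
a=np.linspace(0,1.21,21); x=-240*np.cos(a); z=240*np.sin(a)
print(np.round(np.stack([np.diff(x),-np.diff(z)],1)/10,2).tolist())
E
```

```text
t 2.95 box TCP [-137.9   -0.    96.8] tooly 29.6 open 25.5 F [-0.  -0.2 -0.3] ff 0.0 j [ 0.196  0.364  1.821  0.     0.955 -0.32 ]
[[0.04, -1.45], [0.13, -1.45], [0.22, -1.44], [0.31, -1.42], [0.39, -1.4], [0.47, -1.37], [0.56, -1.34], [0.64, -1.3], [0.71, -1.26], [0.79, -1.22], [0.86, -1.17], [0.93, -1.11], [1.0, -1.06], [1.06, -0.99], [1.12, -0.93], [1.17, -0.86], [1.22, -0.79], [1.27, -0.71], [1.31, -0.63], [1.34, -0.55]]
```

>>> servo_tool([
  {"translation":[0,-0.2,0.4],"roll":0},
  {"translation":[0,0,0],"roll":0},
  {"translation":[0,0,0],"roll":0},
  {"translation":[0,0,0],"roll":0},
])

```text
time: 3.35
tool_pos: [0.5239, 0.1153, 0.0919]
ee_rot: [0.503, 0.864, 0.001, 0.001]
wrist_force: [3.7, 2.1, -3.5]
opening: 0.126
finger_force: 20.0
```

>>> servo_tool([
  {"translation":[0,0.04,-1.45],"roll":0},
  {"translation":[0,0.13,-1.45],"roll":0},
  {"translation":[0,0.22,-1.44],"roll":0},
])

```text
time: 3.65
tool_pos: [0.5281, 0.1177, 0.1355]
ee_rot: [0.503, 0.864, 0.002, 0.001]
wrist_force: [8.6, 5.2, -9.3]
opening: 0.13
finger_force: 20.0
```

```bash
python3 - <<'E'
from h import *
st()
E
```

```text
t 3.65 box TCP [-1.344e+02  1.000e-01  1.355e+02] tooly 29.6 open 11.8 F [ 8.6  5.2 -9.3] ff 20.002423524856567 j [ 1.970e-01  3.280e-01  1.764e+00  1.000e-03  1.046e+00 -3.190e-01]
```

>>> servo_tool([
  {"translation":[0,0.31,-1.42],"roll":0},
  {"translation":[0,0.39,-1.4],"roll":0},
  {"translation":[0,0.47,-1.37],"roll":0},
  {"translation":[0,0.56,-1.34],"roll":0},
  {"translation":[0,0.64,-1.3],"roll":0},
])

```text
time: 4.15
tool_pos: [0.5498, 0.1299, 0.2029]
ee_rot: [0.503, 0.864, 0.002, 0.001]
wrist_force: [11.6, 6.0, -13.8]
opening: 0.127
finger_force: 20.0
```

>>> servo_tool([
  {"translation":[0,0.71,-1.26],"roll":0},
  {"translation":[0,0.79,-1.22],"roll":0},
  {"translation":[0,0.86,-1.17],"roll":0},
  {"translation":[0,0.93,-1.11],"roll":0},
  {"translation":[0,1.0,-1.06],"roll":0},
])

```text
time: 4.65
tool_pos: [0.5852, 0.1501, 0.2589]
ee_rot: [0.503, 0.864, -0.0, -0.001]
wrist_force: [8.9, 3.0, -16.1]
opening: 0.127
finger_force: 20.0
```

```bash
python3 - <<'E'
from h import *
st(); c=cam('side'); cv2.imwrite('pics/s2.png',c['img'])
a=.05*0+13*.0605; print(a, 100-240*np.cos(a),110+240*np.sin(a)-19)
E
```

```text
t 4.65 box TCP [-6.880e+01  1.000e-01  2.589e+02] tooly 29.6 open 11.6 F [  8.9   3.  -16.1] ff 19.9960058927536 j [ 0.232  0.344  1.415  0.     1.384 -0.284]
0.7865 -69.51853663555454 260.89251230392745
```

>>> servo_tool([
  {"translation":[0,1.06,-0.99],"roll":0},
  {"translation":[0,1.12,-0.93],"roll":0},
  {"translation":[0,1.17,-0.86],"roll":0},
  {"translation":[0,1.22,-0.79],"roll":0},
  {"translation":[0,1.27,-0.71],"roll":0},
])

```text
time: 5.2
tool_pos: [0.6334, 0.1776, 0.3017]
ee_rot: [0.503, 0.864, -0.004, -0.003]
wrist_force: [0.3, -0.5, -7.4]
opening: 0.124
finger_force: 20.0
```

>>> servo_tool([
  {"translation":[0,1.31,-0.63],"roll":0},
  {"translation":[0,1.34,-0.55],"roll":0},
  {"translation":[0,0.3,-0.1],"roll":0},
  {"translation":[0,0,0],"roll":0},
])

```text
time: 5.6
tool_pos: [0.6602, 0.1928, 0.3163]
ee_rot: [0.503, 0.864, -0.001, -0.001]
wrist_force: [0.6, -0.1, -4.2]
opening: 0.129
finger_force: 20.0
```

```bash
python3 - <<'E'
from h import *
st(); c=cam('side'); cv2.imwrite('pics/s2.png',c['img'])
a=1.22; print(100-240*np.cos(a),110+240*np.sin(a)-19)
E
```

```text
t 5.6 box TCP [1.760e+01 1.000e-01 3.163e+02] tooly 29.6 open 11.7 F [ 0.6 -0.1 -4.2] ff 19.998498558998108 j [ 0.267  0.476  1.069 -0.     1.599 -0.249]
17.525020884148702 316.38384551657623
```

View pics/s2.png

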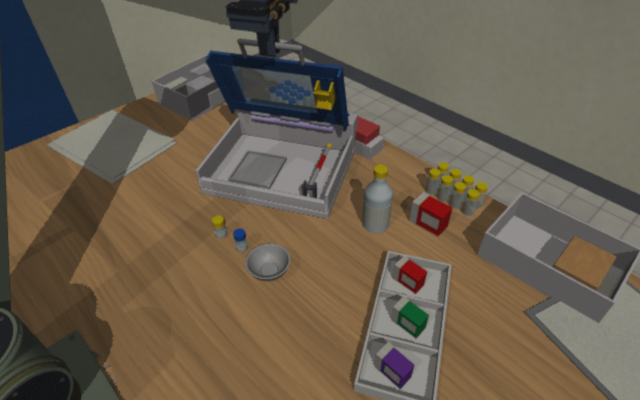

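Side view shows the hood up at its stop (bar 265,45), the rod lying at (322,160) and the socket at (325,95). I release the bar, back off and turn.

>>> servo_tool([
  {"translation":[0,0,0],"roll":0},
  {"translation":[0,0,0],"roll":0},
  {"translation":[0,0,0],"roll":0},
  {"translation":[0,0,-1],"roll":0},
  {"translation":[0,0,-2.5],"roll":0},
], grip=40)

```text
time: 6.15
tool_pos: [0.6599, 0.1926, 0.3514]
ee_rot: [0.503, 0.864, -0.002, -0.001]
wrist_force: [-0.5, 0.1, -0.1]
opening: 0.398
finger_force: 0.0
```

>>> servo_tool([
  {"translation":[0,0,-2.5],"roll":0},
  {"translation":[0,-3,0],"roll":0},
  {"translation":[0,-4.5,0],"roll":0},
  {"translation":[0,-4.5,0],"roll":0},
  {"translation":[0,0,0],"roll":-0.14},
])

```text
time: 6.65
tool_pos: [0.5514, 0.1314, 0.3796]
ee_rot: [0.441, 0.898, -0.001, -0.0]
wrist_force: [0.6, -0.4, -0.2]
opening: 0.398
finger_force: 0.0
```

>>> servo_tool([
  {"translation":[0,0,0],"roll":-0.145},
  {"translation":[0,0,0],"roll":-0.145},
  {"translation":[0,0,0],"roll":-0.145},
  {"translation":[0,0,0],"roll":-0.145},
  {"translation":[0,0,0],"roll":-0.145},
])

```text
time: 7.15
tool_pos: [0.5564, 0.1337, 0.3788]
ee_rot: [0.092, 0.996, 0.0, 0.001]
wrist_force: [0.0, 0.3, -0.1]
opening: 0.398
finger_force: 0.0
```

>>> servo_tool([
  {"translation":[0,0,0],"roll":-0.145},
  {"translation":[0,0,0],"roll":-0.145},
  {"translation":[0,0,0],"roll":-0.145},
  {"translation":[0,0,0],"roll":-0.145},
  {"translation":[0,0,0],"roll":-0.126},
])

```text
time: 7.65
tool_pos: [0.5564, 0.1337, 0.3787]
ee_rot: [-0.258, 0.966, -0.0, 0.001]
wrist_force: [-0.3, 0.8, 0.1]
opening: 0.403
finger_force: 0.0
```

```bash
python3 - <<'E'
from h import *
st(); c=cam('top'); w=cam('wrist'); cv2.imwrite('pics/w3.png',w['img'])
print('bottle',w2b(onz(c,345,159,.16)))
s=cam('side'); hs=cv2.cvtColor(s['img'],cv2.COLOR_BGR2HSV); S=s['img']
def cent(c,lo,hi,b):
    x0,y0,x1,y1=b; h=cv2.cvtColor(c['img'],cv2.COLOR_BGR2HSV)[y0:y1,x0:x1]; m=cv2.inRange(h,np.array(lo),np.array(hi)); M=cv2.moments(m,True); return (M['m10']/M['m00']+x0,M['m01']/M['m00']+y0,M['m00'])
g=cent(s,(0,150,60),(8,255,255),(300,140,345,190)); b=cent(s,(20,130,80),(35,255,255),(315,130,345,160)); print(g,b,proj(s,b2w((0,-110,65))),proj(s,b2w((67.8,-110,65))))
E
```

```text
t 7.65 box TCP [-101.9   -0.   378.7] tooly 119.9 open 36.6 F [-0.3  0.8  0.1] ff 0.0 j [ 0.216  0.263  1.241  0.     1.636 -1.877]
bottle [ -99.48290856 -265.59393151  160.        ]
(320.9259259259259, 161.07407407407408, 54.0) (329.0, 145.0625, 16.0) (np.float64(320.54362484261674), np.float64(162.53425674695643)) (np.float64(328.425344039409), np.float64(146.08201756583412))
```

>>> servo_tool([
  {"translation":[-1.6,-3,3],"roll":0},
  {"translation":[-2.5,-4,4],"roll":0},
  {"translation":[-2.5,-4,4],"roll":0},
  {"translation":[0,0,4],"roll":0},
  {"translation":[0,0,4],"roll":0},
])

```text
time: 8.3
tool_pos: [0.6531, 0.0784, 0.2013]
ee_rot: [-0.253, 0.967, 0.0, 0.0]
wrist_force: [0.3, 0.0, -0.5]
opening: 0.398
finger_force: 0.0
```

>>> servo_tool([
  {"translation":[0,0,4],"roll":0},
  {"translation":[0,0,3],"roll":0},
  {"translation":[0,0,1.5],"roll":0},
  {"translation":[0,0,0],"roll":0},
])

```text
time: 8.7
tool_pos: [0.6506, 0.0791, 0.1152]
ee_rot: [-0.254, 0.967, 0.0, -0.003]
wrist_force: [0.5, -0.3, 0.0]
opening: 0.4
finger_force: 0.0
```

```bash
python3 - <<'E'
from h import *
st()
E
```

```text
t 8.7 box TCP [-46.9 -94.  115.2] tooly 119.4 open 36.4 F [ 0.5 -0.3  0. ] ff 0.0 j [ 0.103  0.517  1.503  0.     1.127 -1.981]
```

>>> servo_tool([
  {"translation":[-1.0,-1.6,0],"roll":0},
  {"translation":[0,0,2],"roll":0},
  {"translation":[0,0,2],"roll":0},
  {"translation":[0,0,1.8],"roll":0},
  {"translation":[0,0,0],"roll":0},
])

```text
time: 9.2
tool_pos: [0.668, 0.0702, 0.0588]
ee_rot: [-0.255, 0.967, 0.0, -0.001]
wrist_force: [-0.5, -1.1, 0.3]
opening: 0.4
finger_force: 0.0
```

>>> servo_tool([
  {"translation":[0,0,0],"roll":0},
  {"translation":[0,0,0],"roll":0},
  {"translation":[0,0,0],"roll":0},
  {"translation":[0,0,0],"roll":0},
  {"translation":[0,0,0],"roll":0},
], grip=0, squeeze=25)

```text
time: 9.7
tool_pos: [0.6692, 0.0709, 0.0606]
ee_rot: [-0.255, 0.967, 0.0, 0.001]
wrist_force: [-0.9, 3.0, 2.4]
opening: 0.108
finger_force: 25.0
```

```bash
python3 - <<'E'
from h import *
s=st(); p=w2b(s['tool_pos']); R=p[0]+90
a=np.linspace(0,.95,13)
print(R,np.round(np.stack([-R*np.diff(np.cos(a)),-R*np.diff(np.sin(a))],1)/10,2).tolist())
E
```

```text
t 9.7 box TCP [ -34.8 -110.3   60.6] tooly 119.6 open 9.9 F [-0.9  3.   2.4] ff 24.999522864818573 j [ 8.800e-02  5.870e-01  1.525e+00  1.000e-03  1.027e+00 -1.999e+00]
55.224816195532156 [[0.02, -0.44], [0.05, -0.43], [0.09, -0.43], [0.12, -0.42], [0.15, -0.41], [0.18, -0.4], [0.22, -0.38], [0.24, -0.36], [0.27, -0.34], [0.3, -0.32], [0.32, -0.29], [0.35, -0.27]]
```

>>> servo_tool([
  {"translation":[0,0,0],"roll":0},
  {"translation":[0,0,0.4],"roll":0},
  {"translation":[0,0,0.3],"roll":0},
  {"translation":[0,0,0],"roll":0},
], grip=30)

```text
time: 10.1
tool_pos: [0.6681, 0.07, 0.0518]
ee_rot: [-0.255, 0.967, 0.0, -0.001]
wrist_force: [-0.5, -0.0, -0.6]
opening: 0.301
finger_force: 0.0
```

>>> servo_tool([
  {"translation":[0,0,0],"roll":0},
  {"translation":[0,0,0],"roll":0},
  {"translation":[0,0,0],"roll":0},
  {"translation":[0,0,0],"roll":0},
], grip=0)

```text
time: 10.5
tool_pos: [0.6686, 0.0705, 0.0528]
ee_rot: [-0.255, 0.967, 0.0, -0.0]
wrist_force: [-0.4, 0.6, -0.7]
opening: 0.107
finger_force: 25.0
```

>>> servo_tool([
  {"translation":[0.02,0,-0.44],"roll":0},
  {"translation":[0.05,0,-0.43],"roll":0},
  {"translation":[0.09,0,-0.43],"roll":0},
  {"translation":[0.12,0,-0.42],"roll":0},
  {"translation":[0.15,0,-0.41],"roll":0},
])

```text
time: 11.0
tool_pos: [0.6652, 0.0686, 0.0746]
ee_rot: [-0.255, 0.967, 0.0, 0.001]
wrist_force: [0.7, 4.2, -3.0]
opening: 0.111
finger_force: 25.0
```

```bash
python3 - <<'E'
from h import *
st(); s=cam('side'); cv2.imwrite('pics/s4.png',s['img'])
for a in [0,.2,.4,.6,.95]: print(a,proj(s,b2w((-90+157.8*np.cos(a),-110,65+157.8*np.sin(a)))))
h=cv2.cvtColor(s['img'],cv2.COLOR_BGR2HSV); m=cv2.inRange(h,np.array((20,130,80)),np.array((35,255,255)))
n,l,t,ce=cv2.connectedComponentsWithStats(m)
for i in range(1,n):
    if t[i,4]>6 and 290<ce[i][0]<360 and ce[i][1]<180: print(t[i],ce[i])
E
```

```text
t 11.0 box TCP [ -39.5 -110.4   74.6] tooly 119.6 open 10.1 F [ 0.7  4.2 -3. ] ff 24.998697638511658 j [ 8.500e-02  5.690e-01  1.521e+00  1.000e-03  1.051e+00 -2.002e+00]
0 (np.float64(328.425344039409), np.float64(146.08201756583412))
0.2 (np.float64(327.97965579879326), np.float64(136.35369270515793))
0.4 (np.float64(326.7949013674247), np.float64(128.04777848240138))
0.6 (np.float64(324.85145283752854), np.float64(121.55170286894386))
0.95 (np.float64(319.6523981796635), np.float64(115.72644812266111))
[299 135   7   3  12] [301.5  136.25]
```

>>> servo_tool([
  {"translation":[0.18,0,-0.4],"roll":0},
  {"translation":[0.22,0,-0.38],"roll":0},
  {"translation":[0.24,0,-0.36],"roll":0},
  {"translation":[0.27,0,-0.34],"roll":0},
  {"translation":[0,0,0],"roll":0},
])

```text
time: 11.55
tool_pos: [0.6575, 0.0641, 0.0904]
ee_rot: [-0.255, 0.967, 0.0, 0.001]
wrist_force: [1.0, 4.5, 2.0]
opening: 0.096
finger_force: 25.0
```

```bash
python3 - <<'E'
from h import *
st(); s=cam('side'); cv2.imwrite('pics/s5.png',cv2.resize(s['img'][40:220,200:400],None,fx=3,fy=3))
E
```

```text
t 11.55 box TCP [ -48.3 -110.4   90.4] tooly 119.6 open 8.8 F [1.  4.5 2. ] ff 25.00085055042291 j [ 7.900e-02  5.420e-01  1.526e+00  1.000e-03  1.071e+00 -2.008e+00]
```

View pics/s5.png

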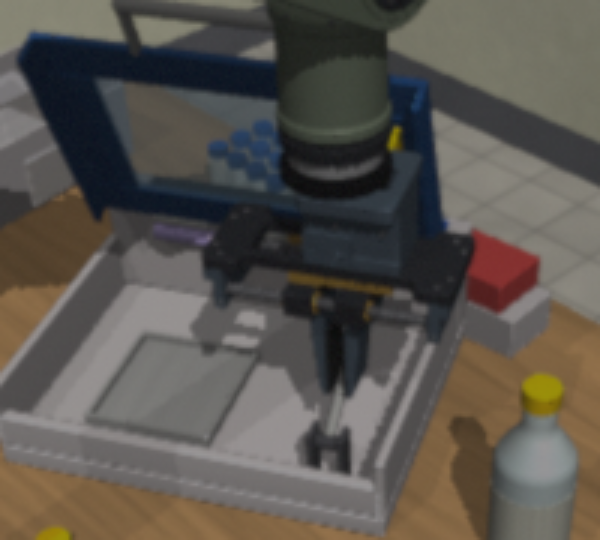

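>>> servo_tool([
  {"translation":[0.25,0,-0.28],"roll":0},
  {"translation":[0.3,0,-0.26],"roll":0},
  {"translation":[0.33,0,-0.24],"roll":0},
  {"translation":[0.25,0,-0.15],"roll":0},
  {"translation":[0,0,0],"roll":0},
])

```text
time: 12.1
tool_pos: [0.6495, 0.0596, 0.1002]
ee_rot: [-0.255, 0.967, 0.001, 0.003]
wrist_force: [3.4, 7.0, 3.0]
opening: 0.091
finger_force: 25.0
```

```bash
python3 - <<'E'
from h import *
st(); s=cam('side'); cv2.imwrite('pics/s6.png',s['img'])
h=cv2.cvtColor(s['img'],cv2.COLOR_BGR2HSV); m=cv2.inRange(h,np.array((20,130,80)),np.array((35,255,255)))
n,l,t,ce=cv2.connectedComponentsWithStats(m)
for i in range(1,n):
    if t[i,4]>6 and 290<ce[i][0]<360 and ce[i][1]<180: print(t[i],ce[i])
E
```

```text
t 12.1 box TCP [ -57.6 -110.4  100.2] tooly 119.5 open 8.3 F [3.4 7.  3. ] ff 25.000048577785492 j [ 0.073  0.519  1.541  0.003  1.075 -2.015]
[330  82   4   6  17] [331.23529412  84.64705882]
[295 130  16   4  23] [301.82608696 131.56521739]
[322 135   7   1   7] [325. 135.]
```

>>> servo_tool([
  {"translation":[0,0,0],"roll":0},
  {"translation":[0,0,0],"roll":0},
  {"translation":[0,0,0],"roll":0},
  {"translation":[1.5,0,-0.5],"roll":0},
  {"translation":[2.5,0,-1],"roll":0},
], grip=40)

```text
time: 12.65
tool_pos: [0.6113, 0.0377, 0.1123]
ee_rot: [-0.256, 0.967, -0.0, -0.001]
wrist_force: [0.8, -0.6, 0.3]
opening: 0.397
finger_force: 0.0
```

>>> servo_tool([
  {"translation":[3,0,-2],"roll":0},
  {"translation":[2,0,-4],"roll":0},
  {"translation":[0,2,-4],"roll":0},
  {"translation":[0,3,-4],"roll":0},
  {"translation":[0,3,-4],"roll":0},
])

```text
time: 13.15
tool_pos: [0.5275, 0.0824, 0.2949]
ee_rot: [-0.254, 0.967, -0.0, -0.0]
wrist_force: [1.1, -0.2, 0.6]
opening: 0.401
finger_force: 0.0
```

>>> servo_tool([
  {"translation":[0,3,-4],"roll":0},
  {"translation":[0,0,-4],"roll":0},
  {"translation":[0,0,0],"roll":0.145},
  {"translation":[0,0,0],"roll":0.145},
  {"translation":[0,0,0],"roll":0.145},
])

```text
time: 13.65
tool_pos: [0.5135, 0.1083, 0.3735]
ee_rot: [-0.037, 0.999, -0.0, -0.0]
wrist_force: [0.4, -0.6, -0.2]
opening: 0.4
finger_force: 0.0
```

>>> servo_tool([
  {"translation":[0,0,0],"roll":0.145},
  {"translation":[0,0,0],"roll":0.145},
  {"translation":[0,0,0],"roll":0.145},
  {"translation":[0,0,0],"roll":0.145},
  {"translation":[0,0,0],"roll":0.145},
])

```text
time: 14.15
tool_pos: [0.5135, 0.1082, 0.3731]
ee_rot: [0.32, 0.948, -0.001, -0.0]
wrist_force: [0.0, 0.5, -0.6]
opening: 0.4
finger_force: 0.0
```

>>> servo_tool([
  {"translation":[0,0,0],"roll":0.145},
  {"translation":[0,0,0],"roll":0.145},
  {"translation":[0,0,0],"roll":0.12},
  {"translation":[0,0,0],"roll":0},
])

```text
time: 14.55
tool_pos: [0.5136, 0.1083, 0.3731]
ee_rot: [0.503, 0.864, -0.001, -0.0]
wrist_force: [0.2, 0.2, 0.0]
opening: 0.401
finger_force: 0.0
```

```bash
python3 - <<'E'
from h import *
st(); s=cam('side'); cv2.imwrite('pics/s7.png',s['img'])
h=cv2.cvtColor(s['img'],cv2.COLOR_BGR2HSV); m=cv2.inRange(h,np.array((20,130,80)),np.array((35,255,255)))
n,l,t,ce=cv2.connectedComponentsWithStats(m)
for i in range(1,n):
    if t[i,4]>6 and 290<ce[i][0]<360 and ce[i][1]<180: print(t[i],ce[i])
for a in [.8,.9,.97,1.03]: print(a,proj(s,b2w((-90+157.8*np.cos(a),-110,65+157.8*np.sin(a)))),proj(s,b2w((-90+90*np.cos(a),-110,65+90*np.sin(a)))))
m=cv2.inRange(h[:170,290:350],np.array((0,150,60)),np.array((8,255,255))); M=cv2.moments(m,True); print('grip',M['m10']/M['m00']+290,M['m01']/M['m00'],M['m00'])
E
```

```text
t 14.55 box TCP [-151.6   -0.9  373.1] tooly 29.6 open 36.5 F [0.2 0.2 0. ] ff 0.0 j [ 1.86e-01  1.83e-01  1.36e+00 -1.00e-03  1.60e+00 -3.30e-01]
[314  80  20  30 313] [324.12140575  96.59105431]
[320 114   7   7  35] [322.82857143 117.08571429]
0.8 (np.float64(322.1524288732234), np.float64(117.26285002102394)) (np.float64(316.4596035331803), np.float64(147.1706929123295))
0.9 (np.float64(320.52922924668934), np.float64(116.0672429109042)) (np.float64(315.48939944536903), np.float64(146.76369221716774))
0.97 (np.float64(319.2898844372842), np.float64(115.63975902166935)) (np.float64(314.75947544838715), np.float64(146.71627479707422))
1.03 (np.float64(318.1631753221564), np.float64(115.55387121991731)) (np.float64(314.10308388931867), np.float64(146.83486830563788))
grip 316.91954022988506 146.8735632183908 87.0
```

```bash
python3 - <<'E'
from h import *
s=cam('top'); h=cv2.cvtColor(s['img'],cv2.COLOR_BGR2HSV)
for nm,lo,hi in [('y',(20,130,80),(35,255,255)),('r',(0,150,60),(8,255,255))]:
    m=cv2.inRange(h,np.array(lo),np.array(hi)); n,l,t,ce=cv2.connectedComponentsWithStats(m)
    for i in range(1,n):
        if t[i,4]>3 and 230<ce[i][0]<320 and 100<ce[i][1]<220: print(nm,t[i],ce[i])
for a in [.7,.8,.9,.97,1.03]: print(a,proj(s,b2w((-90+157.8*np.cos(a),-110,65+157.8*np.sin(a)))),proj(s,b2w((-90+90*np.cos(a),-110,65+90*np.sin(a)))))
cv2.imwrite('pics/t7.png',s['img'])
E
```

```text
y [234 102   5   5  19] [235.84210526 104.15789474]
y [238 123  23  25 286] [250.21328671 135.24825175]
r [263 160  12  17  69] [268.62318841 168.        ]
0.7 (np.float64(253.6106554895157), np.float64(142.13124114181204)) (np.float64(267.275795185306), np.float64(166.30077149416618))
0.8 (np.float64(255.26632734169442), np.float64(145.04574333513096)) (np.float64(268.277166778947), np.float64(168.06431991961384))
0.9 (np.float64(257.2842576765897), np.float64(148.60077335184963)) (np.float64(269.4586085419122), np.float64(170.14633419049798))
0.97 (np.float64(258.9051426557034), np.float64(151.4577538581948)) (np.float64(270.3872520748073), np.float64(171.78353849306015))
1.03 (np.float64(260.4252239643194), np.float64(154.1378986550834)) (np.float64(271.2460807442599), np.float64(173.2980662602479))
```

The rod measures about 0.8 rad (ball at side (323,117), top (255,145)), and it must be at least 0.9. I regrip higher on the sleeve and swing it further.

>>> servo_tool([
  {"translation":[0,0,0],"roll":-0.14},
  {"translation":[0,0,0],"roll":-0.145},
  {"translation":[0,0,0],"roll":-0.145},
  {"translation":[0,0,0],"roll":-0.145},
  {"translation":[0,0,0],"roll":-0.145},
])

```text
time: 15.15
tool_pos: [0.5143, 0.1089, 0.3731]
ee_rot: [0.162, 0.987, -0.0, -0.0]
wrist_force: [-0.1, -0.0, -0.4]
opening: 0.399
finger_force: 0.0
```

>>> servo_tool([
  {"translation":[0,0,0],"roll":-0.145},
  {"translation":[0,0,0],"roll":-0.145},
  {"translation":[0,0,0],"roll":-0.145},
  {"translation":[0,0,0],"roll":-0.145},
  {"translation":[0,0,0],"roll":-0.145},
])

```text
time: 15.65
tool_pos: [0.5143, 0.1089, 0.3731]
ee_rot: [-0.198, 0.98, -0.0, -0.0]
wrist_force: [0.4, 0.4, 0.7]
opening: 0.4
finger_force: 0.0
```

>>> servo_tool([
  {"translation":[0,0,0],"roll":-0.125},
  {"translation":[-1,-2.5,2],"roll":0},
  {"translation":[-2,-3,2.5],"roll":0},
  {"translation":[-3,-3,2.5],"roll":0},
  {"translation":[-2.5,-2.4,2.5],"roll":0},
])

```text
time: 16.15
tool_pos: [0.6437, 0.0552, 0.2773]
ee_rot: [-0.256, 0.967, -0.0, 0.0]
wrist_force: [0.3, 0.3, -0.2]
opening: 0.401
finger_force: 0.0
```

>>> servo_tool([
  {"translation":[-2,0,2.5],"roll":0},
  {"translation":[0,0,2.5],"roll":0},
  {"translation":[0,0,0],"roll":0},
])

```text
time: 16.45
tool_pos: [0.6577, 0.0658, 0.2235]
ee_rot: [-0.256, 0.967, 0.001, -0.005]
wrist_force: [-0.6, 0.5, -0.5]
opening: 0.399
finger_force: 0.0
```

```bash
python3 - <<'E'
from h import *
st()
E
```

```text
t 16.45 box TCP [ -47.3 -109.   223.5] tooly 119.7 open 36.3 F [-0.6  0.5 -0.5] ff 0.0 j [ 0.082  0.458  1.324 -0.     1.369 -2.006]
```

>>> servo_tool([
  {"translation":[-1.4,-0.1,2],"roll":0},
  {"translation":[0,0,3],"roll":0},
  {"translation":[0,0,3],"roll":0},
  {"translation":[0,0,2.2],"roll":0},
  {"translation":[0,0,0.6],"roll":0},
])

```text
time: 16.95
tool_pos: [0.6712, 0.0721, 0.1192]
ee_rot: [-0.256, 0.967, 0.0, -0.002]
wrist_force: [-0.2, 0.6, -0.1]
opening: 0.398
finger_force: 0.0
```

>>> servo_tool([
  {"translation":[0,0,0],"roll":0},
  {"translation":[0,0,0],"roll":0},
  {"translation":[0,0,0],"roll":0},
  {"translation":[0,0,0],"roll":0},
  {"translation":[0,0,0],"roll":0},
], grip=0, squeeze=35)

```text
time: 17.45
tool_pos: [0.6734, 0.0732, 0.1217]
ee_rot: [-0.255, 0.967, 0.0, 0.002]
wrist_force: [-0.0, 2.9, 3.7]
opening: 0.12
finger_force: 35.0
```

```bash
python3 - <<'E'
from h import *
st()
E
```

```text
t 17.45 box TCP [ -30.  -110.3  121.7] tooly 119.6 open 11.0 F [-0.   2.9  3.7] ff 34.999467730522156 j [ 0.091  0.54   1.444  0.002  1.155 -1.997]
```

>>> servo_tool([
  {"translation":[0,0,0],"roll":0},
  {"translation":[0,0,0.5],"roll":0},
  {"translation":[0,0,0.4],"roll":0},
  {"translation":[0,0,0],"roll":0},
], grip=25)

```text
time: 17.85
tool_pos: [0.6716, 0.072, 0.1097]
ee_rot: [-0.255, 0.967, 0.0, -0.001]
wrist_force: [-0.2, -0.4, -0.4]
opening: 0.252
finger_force: 0.0
```

>>> servo_tool([
  {"translation":[0,0,0],"roll":0},
  {"translation":[0,0,0],"roll":0},
  {"translation":[0,0,0],"roll":0},
], grip=0)

```text
time: 18.15
tool_pos: [0.6722, 0.0726, 0.1109]
ee_rot: [-0.255, 0.967, 0.0, -0.0]
wrist_force: [-0.7, 0.6, -1.4]
opening: 0.123
finger_force: 35.0
```

>>> servo_tool([
  {"translation":[0.3,0,-0.28],"roll":0},
  {"translation":[0.35,0,-0.28],"roll":0},
  {"translation":[0.35,0,-0.25],"roll":0},
  {"translation":[0.4,0,-0.25],"roll":0},
  {"translation":[0.3,0,-0.15],"roll":0},
])

```text
time: 18.65
tool_pos: [0.6578, 0.0644, 0.1238]
ee_rot: [-0.255, 0.967, 0.0, 0.001]
wrist_force: [2.6, 5.1, -5.1]
opening: 0.121
finger_force: 35.0
```

```bash
cat > rod.py <<'E'
from h import *
st()
s=cam('top'); h=cv2.cvtColor(s['img'],cv2.COLOR_BGR2HSV)
m=cv2.inRange(h,np.array((0,150,60)),np.array((8,255,255))); n,l,t,ce=cv2.connectedComponentsWithStats(m)
for i in range(1,n):
    if t[i,4]>3 and 230<ce[i][0]<320 and 140<ce[i][1]<220: print('top grip',t[i],ce[i], 'want .9:(269.4,170.1) .97:(270.4,171.8)')
s=cam('side'); h=cv2.cvtColor(s['img'],cv2.COLOR_BGR2HSV); m=cv2.inRange(h,np.array((20,130,80)),np.array((35,255,255))); n,l,t,ce=cv2.connectedComponentsWithStats(m)
for i in range(1,n):
    if t[i,4]>6 and 290<ce[i][0]<360 and ce[i][1]<180: print('side y',t[i],ce[i])
cv2.imwrite('pics/rod.png',s['img'])
E
python3 rod.py
```

```text
t 18.65 box TCP [ -47.9 -110.3  123.8] tooly 119.6 open 11.0 F [ 2.6  5.1 -5.1] ff 34.99345421791077 j [ 8.000e-02  5.150e-01  1.484e+00  1.000e-03  1.142e+00 -2.008e+00]
side y [302 118   5   3   9] [303.88888889 119.11111111]
side y [315 120   6   2   7] [317.14285714 120.71428571]
```

>>> servo_tool([
  {"translation":[0,0,0],"roll":0},
  {"translation":[0,0,0],"roll":0},
  {"translation":[0,0,0],"roll":0},
  {"translation":[1.5,0,0],"roll":0},
  {"translation":[2.5,0,0],"roll":0},
], grip=40)

```text
time: 19.25
tool_pos: [0.6233, 0.044, 0.1232]
ee_rot: [-0.256, 0.967, -0.0, 0.0]
wrist_force: [-0.6, -1.0, -0.3]
opening: 0.402
finger_force: 0.0
```

>>> servo_tool([
  {"translation":[3,0,-2],"roll":0},
  {"translation":[3,0,-4],"roll":0},
  {"translation":[0,2,-4],"roll":0},
  {"translation":[0,3,-4],"roll":0},
  {"translation":[0,3,-4],"roll":0},
])

```text
time: 19.75
tool_pos: [0.5302, 0.0838, 0.3053]
ee_rot: [-0.254, 0.967, -0.0, -0.0]
wrist_force: [0.4, 0.1, -0.3]
opening: 0.403
finger_force: 0.0
```

>>> servo_tool([
  {"translation":[0,3,-4],"roll":0},
  {"translation":[0,0,-3],"roll":0},
  {"translation":[0,0,0],"roll":0.145},
  {"translation":[0,0,0],"roll":0.145},
  {"translation":[0,0,0],"roll":0.145},
])

```text
time: 20.25
tool_pos: [0.5161, 0.1098, 0.3739]
ee_rot: [-0.038, 0.999, -0.0, 0.0]
wrist_force: [0.3, 0.1, -0.0]
opening: 0.402
finger_force: 0.0
```

```bash
python3 rod.py
```

```text
t 20.25 box TCP [-148.7   -0.8  373.9] tooly 94.3 open 36.5 F [ 0.3  0.1 -0. ] ff 0.0 j [ 1.890e-01  1.870e-01  1.353e+00 -1.000e-03  1.601e+00 -1.457e+00]
top grip [266 166  11  15  59] [271.40677966 172.89830508] want .9:(269.4,170.1) .97:(270.4,171.8)
side y [314  80  20  30 314] [324.06369427  96.65286624]
side y [316 112   8   7  40] [319.25  115.225]
```

Rod is now at about 1.0 rad (grip at top (271,173), ball at side (319,115)). Now the hood goes down onto it.

>>> servo_tool([
  {"translation":[0,0,0],"roll":0.145},
  {"translation":[0,0,0],"roll":0.145},
  {"translation":[0,0,0],"roll":0.145},
  {"translation":[0,0,0],"roll":0.145},
  {"translation":[0,0,0],"roll":0.145},
])

```text
time: 20.85
tool_pos: [0.5162, 0.1099, 0.3733]
ee_rot: [0.318, 0.948, -0.0, -0.0]
wrist_force: [0.4, -0.1, 1.3]
opening: 0.4
finger_force: 0.0
```

>>> servo_tool([
  {"translation":[0,0,0],"roll":0.145},
  {"translation":[0,0,0],"roll":0.145},
  {"translation":[0,0,0],"roll":0.115},
  {"translation":[0,3,0],"roll":0},
  {"translation":[0,3.5,0],"roll":0},
])

```text
time: 21.35
tool_pos: [0.5727, 0.1422, 0.3745]
ee_rot: [0.5, 0.866, 0.0, 0.001]
wrist_force: [0.3, -0.4, 0.5]
opening: 0.399
finger_force: 0.0
```

>>> servo_tool([
  {"translation":[0,3.5,0],"roll":0},
  {"translation":[0,3.5,0],"roll":0},
  {"translation":[0,3,0],"roll":0},
  {"translation":[0,0,0],"roll":0},
])

```text
time: 21.75
tool_pos: [0.6619, 0.1938, 0.3701]
ee_rot: [0.499, 0.867, -0.001, -0.001]
wrist_force: [0.2, 0.1, 0.3]
opening: 0.401
finger_force: 0.0
```

```bash
python3 - <<'E'
from h import *
st()
E
```

```text
t 21.75 box TCP [1.950e+01 2.000e-01 3.701e+02] tooly 30.1 open 36.5 F [0.2 0.1 0.3] ff 0.0 j [ 0.268  0.483  0.928 -0.     1.733 -0.258]
```

>>> servo_tool([
  {"translation":[0,-0.2,2.5],"roll":0},
  {"translation":[0,0,2.3],"roll":0},
  {"translation":[0,0,0.4],"roll":0},
  {"translation":[0,0,0],"roll":0},
])

```text
time: 22.15
tool_pos: [0.6571, 0.191, 0.3212]
ee_rot: [0.5, 0.866, -0.001, -0.0]
wrist_force: [0.2, 0.2, 0.2]
opening: 0.397
finger_force: 0.0
```

>>> servo_tool([
  {"translation":[0,0,0],"roll":0},
  {"translation":[0,0,0],"roll":0},
  {"translation":[0,0,0],"roll":0},
  {"translation":[0,0,0],"roll":0},
  {"translation":[0,0,0],"roll":0},
], grip=0, squeeze=20)

```text
time: 22.65
tool_pos: [0.6578, 0.1915, 0.3221]
ee_rot: [0.501, 0.866, 0.0, 0.0]
wrist_force: [-1.0, -1.8, 2.2]
opening: 0.125
finger_force: 20.0
```

```bash
python3 - <<'E'
from h import *
st()
E
```

```text
t 22.65 box TCP [1.480e+01 2.000e-01 3.221e+02] tooly 29.9 open 11.4 F [-1.  -1.8  2.2] ff 19.99974399805069 j [ 0.267  0.468  1.068 -0.     1.604 -0.255]
```

>>> servo_tool([
  {"translation":[0,-0.75,0.3],"roll":0},
  {"translation":[0,-0.75,0.32],"roll":0},
  {"translation":[0,-0.74,0.35],"roll":0},
  {"translation":[0,-0.73,0.37],"roll":0},
  {"translation":[0,-0.72,0.39],"roll":0},
])

```text
time: 23.15
tool_pos: [0.6251, 0.1729, 0.3034]
ee_rot: [0.501, 0.866, 0.0, -0.0]
wrist_force: [1.3, 1.5, -0.1]
opening: 0.127
finger_force: 20.0
```

>>> servo_tool([
  {"translation":[0,-0.7,0.42],"roll":0},
  {"translation":[0,-0.69,0.44],"roll":0},
  {"translation":[0,-0.67,0.46],"roll":0},
  {"translation":[0,0,0],"roll":0},
])

```text
time: 23.55
tool_pos: [0.6063, 0.1622, 0.2895]
ee_rot: [0.501, 0.866, -0.001, -0.001]
wrist_force: [-0.6, -0.2, -2.9]
opening: 0.129
finger_force: 20.0
```

```bash
python3 rod.py; python3 - <<'E'
import cv2
im=cv2.imread('pics/rod.png'); cv2.imwrite('pics/rodc.png',cv2.resize(im[0:200,180:400],None,fx=3,fy=3,interpolation=cv2.INTER_CUBIC))
E
```

```text
t 23.55 box TCP [-4.450e+01  2.000e-01  2.895e+02] tooly 29.9 open 11.7 F [-0.6 -0.2 -2.9] ff 20.001720786094666 j [ 0.243  0.374  1.295 -0.     1.476 -0.279]
top grip [266 166  11  15  59] [271.40677966 172.89830508] want .9:(269.4,170.1) .97:(270.4,171.8)
side y [309  99  20  18 215] [317.84651163 109.22325581]
side y [321 118   9   7  47] [324.87234043 120.61702128]
```

View pics/rodc.png

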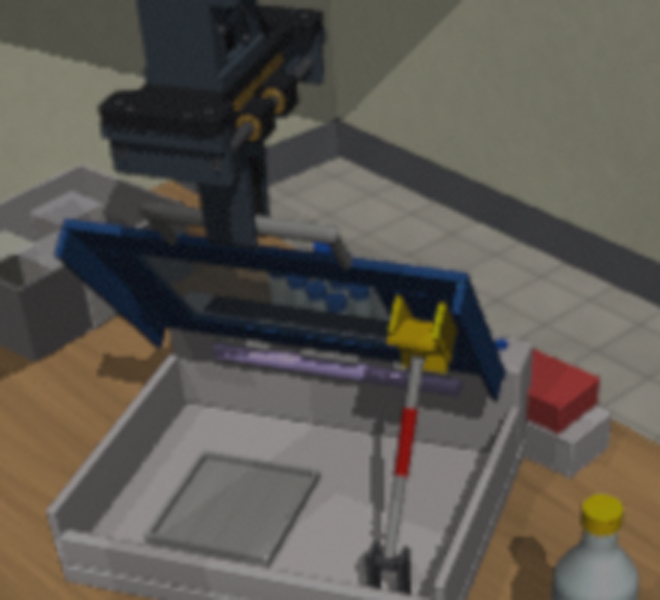

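The ball (crop ≈(415,340)) is inside the yellow V. I lower the last bit.

>>> servo_tool([
  {"translation":[0,-0.45,0.33],"roll":0},
  {"translation":[0,-0.45,0.35],"roll":0},
  {"translation":[0,0,0],"roll":0},
])

```text
time: 23.95
tool_pos: [0.6008, 0.159, 0.2845]
ee_rot: [0.501, 0.866, 0.002, 0.001]
wrist_force: [1.7, 3.7, 1.6]
opening: 0.125
finger_force: 20.0
```

```bash
python3 - <<'E'
from h import *
s=st(); p=w2b(s['tool_pos']); print(np.arccos((100-p[0])/240), 100-240*np.cos(.87),110+240*np.sin(.87))
E
```

```text
t 23.95 box TCP [-5.080e+01  1.000e-01  2.845e+02] tooly 29.9 open 11.4 F [1.7 3.7 1.6] ff 20.000740885734558 j [ 2.400e-01  3.610e-01  1.327e+00  1.000e-03  1.450e+00 -2.830e-01]
0.8913895953384547 -54.758371337600295 293.43894488612125
```

>>> servo_tool([
  {"translation":[0,-0.2,0.2],"roll":0},
  {"translation":[0,0,0],"roll":0},
  {"translation":[0,0,0],"roll":0},
  {"translation":[0,0,0],"roll":0},
], grip=40)

```text
time: 24.35
tool_pos: [0.5979, 0.157, 0.2816]
ee_rot: [0.501, 0.866, -0.001, -0.0]
wrist_force: [0.3, 0.4, -0.6]
opening: 0.398
finger_force: 0.0
```

>>> servo_tool([
  {"translation":[0,0,-1],"roll":0},
  {"translation":[0,0,-2.5],"roll":0},
  {"translation":[0,0,-2.5],"roll":0},
  {"translation":[0,-4,0],"roll":0},
  {"translation":[0,-4,0],"roll":0},
])

```text
time: 24.85
tool_pos: [0.5291, 0.1173, 0.3429]
ee_rot: [0.5, 0.866, 0.0, 0.001]
wrist_force: [-0.1, 0.4, -0.1]
opening: 0.4
finger_force: 0.0
```

>>> servo_tool([
  {"translation":[0,-4,0],"roll":0},
  {"translation":[-2,-4,0],"roll":0},
  {"translation":[-4,-3,0],"roll":0},
  {"translation":[-4.5,0,0],"roll":0},
  {"translation":[-4.5,0,0],"roll":0},
])

```text
time: 25.35
tool_pos: [0.5081, -0.069, 0.3438]
ee_rot: [0.501, 0.866, 0.001, 0.001]
wrist_force: [0.9, 1.3, -0.5]
opening: 0.4
finger_force: 0.0
```

```bash
python3 rod.py; python3 - <<'E'
from h import *
s=cam('side'); a=.87
for n,p in dict(barL=(-54.8,65,293.4),barR=(-54.8,-65,293.4),tip=(-90+157.8*np.cos(.97),-110,65+157.8*np.sin(.97))).items(): print(n,proj(s,b2w(p)))
cv2.imwrite('pics/s9.png',cv2.resize(s['img'][0:200,180:400],None,fx=3,fy=3,interpolation=cv2.INTER_CUBIC))
E
```

```text
t 25.35 box TCP [-244.  -152.4  343.8] tooly 29.9 open 36.4 F [ 0.9  1.3 -0.5] ff 0.0 j [-0.157  0.164  1.454  0.     1.521 -0.679]
top grip [266 166  11  15  59] [271.40677966 172.89830508] want .9:(269.4,170.1) .97:(270.4,171.8)
side y [310  78   4   9  14] [311.85714286  81.42857143]
side y [311 103  18  23 154] [322.35064935 115.01298701]
barL (np.float64(227.5679409513267), np.float64(75.61918914544356))
barR (np.float64(288.1671860433635), np.float64(83.77748652365827))
tip (np.float64(319.2898844372842), np.float64(115.63975902166935))
```

View pics/s9.png

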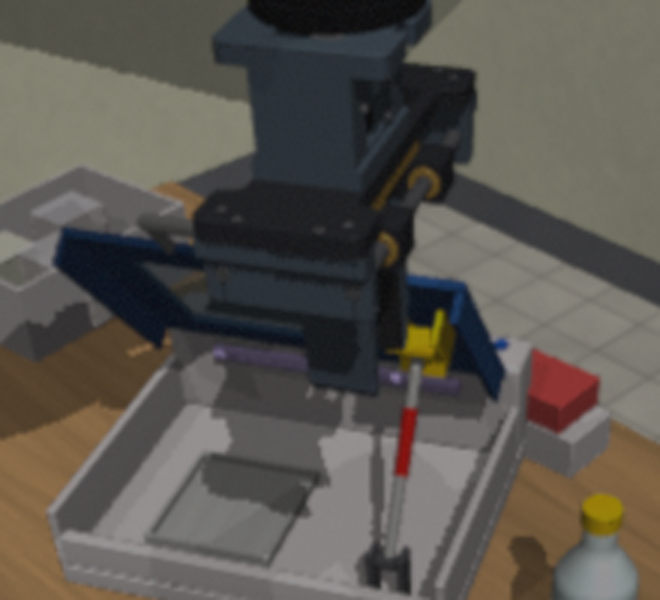

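>>> servo_tool([
  {"translation":[0,0,0],"roll":0.13},
  {"translation":[0,0,0],"roll":0.13},
  {"translation":[0,0,0],"roll":0.13},
  {"translation":[0,0,0],"roll":0.132},
  {"translation":[-2.5,2,1],"roll":0},
], grip=65)

```text
time: 26.0
tool_pos: [0.5275, -0.0895, 0.3349]
ee_rot: [0.706, 0.708, 0.002, 0.001]
wrist_force: [1.4, -0.5, 0.4]
opening: 0.65
finger_force: 0.0
```

>>> servo_tool([
  {"translation":[-3,2.2,2],"roll":0},
  {"translation":[-3,2.2,2],"roll":0},
  {"translation":[-3,2.2,2],"roll":0},
  {"translation":[-2.9,2.1,1],"roll":0},
  {"translation":[0,0,0],"roll":0},
])

```text
time: 26.5
tool_pos: [0.6164, -0.213, 0.259]
ee_rot: [0.708, 0.707, -0.001, -0.002]
wrist_force: [0.4, 0.2, 0.4]
opening: 0.647
finger_force: 0.0
```

```bash
cat > see.py <<'E'
from h import *
s=st(); print(np.round(s['tool_pos'],4)); c=cam('wrist'); cv2.imwrite('pics/w10.png',c['img'])
h=cv2.cvtColor(c['img'],cv2.COLOR_BGR2HSV)
m=cv2.inRange(h,np.array((0,140,60)),np.array((8,255,255)))|cv2.inRange(h,np.array((172,140,60)),np.array((180,255,255)))
n,l,t,ce=cv2.connectedComponentsWithStats(m)
for i in range(1,n):
    if t[i,4]>60: print(t[i],ce[i],np.round(onz(c,*ce[i],.048),4))
print('pred',proj(c,(.615,-.247,.048)))
q=cam('side'); print([proj(q,b2w((-54.8,y,293.4))) for y in (65,-65)]); cv2.imwrite('pics/s10.png',q['img'])
a=cv2.resize(q['img'][40:200,180:380],(500,400)); o=np.zeros((600,800,3),np.uint8); o[:300,:480]=cv2.resize(c['img'],(480,300)); o[300:,:375]=cv2.resize(a,(375,300)); cv2.imwrite('pics/m10.png',o)
E
python3 see.py
```

```text
t 26.5 box TCP [-221. -331.  259.] tooly -0.1 open 58.9 F [0.4 0.2 0.4] ff 0.0 j [-3.500e-01  4.250e-01  1.289e+00 -1.000e-03  1.431e+00 -3.480e-01]
[ 0.6164 -0.213   0.259 ]
[438 112  40   3  64] [456.9375   112.953125] [ 0.7683 -0.1396  0.048 ]
[ 430  129   53   53 2175] [458.30758621 154.22666667] [ 0.7752 -0.1864  0.048 ]
[311 175  22   6 108] [322.22222222 177.90740741] [ 0.6153 -0.2149  0.048 ]
[311 192  24  33 736] [322.80842391 207.69293478] [ 0.6161 -0.2524  0.048 ]
pred (np.float64(321.93496358706204), np.float64(203.49503297504563))
[(np.float64(227.5679409513267), np.float64(75.61918914544356)), (np.float64(288.1671860433635), np.float64(83.77748652365827))]
```

View pics/m10.png

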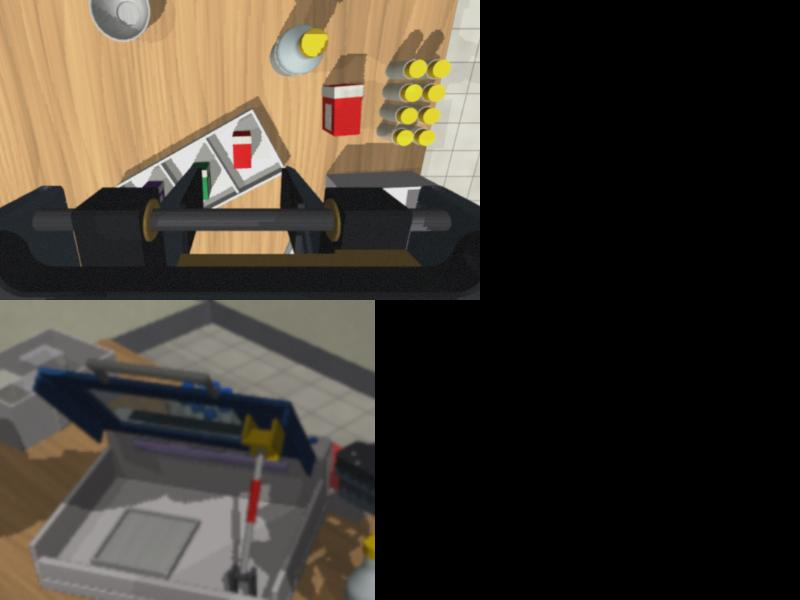

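Side view shows the hood resting on the rod, bar where predicted for 0.87. Wrist view shows the red carton around (322,200) with the larger red one at (458,154).

```bash
python3 - <<'E'
from h import *
c=cam('wrist'); h=c['img']
for v in (175,181.5,191.5,225.5): print(v,onz(c,322.5,v,.048)[1],onz(c,322.5,v,.004)[1])
print(h[170:230:2,322].tolist())
for u in (310.5,335): print(u, onz(c,u,210,.048)[0])
import pickle
t=pickle.load(open('c0.pkl','rb'))['top']
h=cv2.cvtColor(t['img'],cv2.COLOR_BGR2HSV); print(t['img'][200,385:422].tolist()); print([ (u,round(onz(t,u,200,.048)[1],4)) for u in (390,393,398,418)])
E
```

```text
175 -0.20919656210528148 -0.21804760594442935
181.5 -0.21721848106959324 -0.2269883504043098
191.5 -0.22973840947669505 -0.2409423034474517
225.5 -0.27399855344970475 -0.2902719761580197
[[153, 160, 160], [155, 161, 160], [149, 156, 157], [71, 73, 98], [10, 11, 69], [18, 20, 71], [41, 43, 97], [178, 191, 220], [213, 224, 223], [213, 223, 223], [214, 224, 224], [211, 221, 223], [72, 75, 218], [45, 45, 218], [39, 40, 217], [37, 39, 217], [38, 40, 217], [44, 45, 218], [41, 43, 218], [40, 42, 217], [40, 40, 218], [43, 43, 218], [43, 41, 218], [41, 40, 218], [44, 46, 220], [45, 46, 219], [43, 43, 219], [43, 46, 217], [187, 187, 223], [230, 228, 228]]
310.5 0.6003193373489842
335 0.6308124550853921
[[108, 115, 119], [110, 116, 119], [109, 115, 119], [109, 116, 119], [109, 116, 119], [91, 97, 102], [35, 37, 51], [1, 2, 31], [34, 38, 72], [105, 116, 141], [161, 176, 181], [169, 184, 187], [167, 181, 185], [153, 166, 185], [100, 111, 179], [33, 35, 174], [8, 7, 174], [11, 13, 175], [12, 12, 174], [14, 15, 175], [13, 14, 174], [13, 14, 174], [13, 13, 174], [12, 12, 173], [14, 13, 174], [11, 11, 173], [14, 15, 175], [11, 12, 174], [12, 12, 174], [9, 9, 174], [23, 23, 173], [81, 79, 175], [149, 148, 178], [181, 180, 185], [184, 183, 186], [183, 181, 186], [183, 181, 186]]
[(390, np.float64(-0.2114)), (393, np.float64(-0.2187)), (398, np.float64(-0.2308)), (418, np.float64(-0.2792))]
```

>>> servo_tool([
  {"translation":[0,-0.1,4],"roll":0},
  {"translation":[0,0,4.5],"roll":0},
  {"translation":[0,0,4.5],"roll":0},
  {"translation":[0,0,4.5],"roll":0},
  {"translation":[0,0,2.5],"roll":0},
])

```text
time: 27.15
tool_pos: [0.6124, -0.2089, 0.06]
ee_rot: [0.707, 0.708, -0.001, -0.002]
wrist_force: [-0.1, 0.2, 0.3]
opening: 0.648
finger_force: 0.0
```

>>> servo_tool([
  {"translation":[0,0,1.2],"roll":0},
  {"translation":[0,0,0],"roll":0},
  {"translation":[0,0,0],"roll":0},
])

```text
time: 27.45
tool_pos: [0.6157, -0.2111, 0.0522]
ee_rot: [0.707, 0.707, 0.001, 0.002]
wrist_force: [0.2, -1.0, -0.0]
opening: 0.649
finger_force: 0.0
```

```bash
python3 - <<'E'
from h import *
print(st()['tool_pos'])
E
```

```text
t 27.45 box TCP [-220.7 -329.1   52.2] tooly 0.0 open 59.1 F [ 0.2 -1.  -0. ] ff 0.0 j [-0.348  0.565  1.594  0.     0.979 -0.349]
[ 0.61569028 -0.21114838  0.0521584 ]
```

>>> servo_tool([
  {"translation":[-0.2,0,1.2],"roll":0},
  {"translation":[0,0,0.9],"roll":0},
  {"translation":[0,0,0],"roll":0},
])

```text
time: 27.75
tool_pos: [0.6135, -0.2131, 0.0277]
ee_rot: [0.707, 0.707, -0.0, -0.001]
wrist_force: [-0.8, -0.7, -1.0]
opening: 0.652
finger_force: 0.0
```

>>> servo_tool([
  {"translation":[0,0,0],"roll":0},
  {"translation":[0,0,0],"roll":0},
  {"translation":[0,0,0],"roll":0},
  {"translation":[0,0,0],"roll":0},
  {"translation":[0,0,0],"roll":0},
], grip=0, squeeze=25)

```text
time: 28.25
tool_pos: [0.6147, -0.2134, 0.0292]
ee_rot: [0.707, 0.707, 0.0, 0.0]
wrist_force: [-0.4, -1.0, 0.3]
opening: 0.328
finger_force: 24.9
```

>>> servo_tool([
  {"translation":[0,0,-1],"roll":0},
  {"translation":[0,0,-2],"roll":0},
  {"translation":[0,0,-3],"roll":0},
  {"translation":[0,0,0],"roll":0},
])

```text
time: 28.65
tool_pos: [0.6173, -0.2143, 0.0939]
ee_rot: [0.707, 0.707, 0.002, 0.004]
wrist_force: [1.3, 0.7, 0.0]
opening: 0.327
finger_force: 24.9
```

```bash
python3 see.py; python3 - <<'E'
from h import *
im=cv2.imread('pics/s10.png'); print(proj(r.read_camera('side')|{'f':439.2},r.read_state()['tool_pos']))
cv2.imwrite('pics/s11.png',cv2.resize(im[180:340,330:480],None,fx=3,fy=3,interpolation=cv2.INTER_CUBIC))
E
```

```text
t 28.65 box TCP [-220.9 -332.7   93.9] tooly 0.0 open 29.7 F [1.3 0.7 0. ] ff 24.921124577522278 j [-0.352  0.525  1.547  0.     1.06  -0.352]
[ 0.6173 -0.2143  0.0939]
[495 112 111   8 478] [548.60460251 114.91841004] [ 0.7642 -0.1398  0.048 ]
[ 488  139  115   93 7341] [549.45783953 184.09467375] [ 0.7739 -0.1859  0.048 ]
[ 294  244   56   35 1665] [321.67627628 261.10930931] [ 0.6171 -0.2439  0.048 ]
[ 296  307   55   32 1692] [323.6891253  322.62884161] [ 0.6188 -0.2967  0.048 ]
pred (np.float64(318.8036474110703), np.float64(264.9656840033794))
[(np.float64(227.5679409513267), np.float64(75.61918914544356)), (np.float64(288.1671860433635), np.float64(83.77748652365827))]
(np.float64(398.22804248500086), np.float64(243.72782929051863))
```

View pics/s11.png

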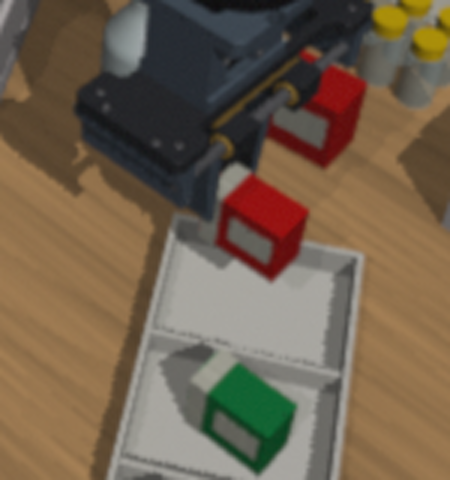

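The carton is held level by its band end and free of the bin. I carry it to the front of the box.

>>> servo_tool([
  {"translation":[0,0,-3.5],"roll":0},
  {"translation":[0,0,-3.5],"roll":0},
  {"translation":[0,0,-3.5],"roll":0},
  {"translation":[0,0,-3.5],"roll":0},
  {"translation":[0,0,-3.5],"roll":0},
])

```text
time: 29.3
tool_pos: [0.6137, -0.2131, 0.2636]
ee_rot: [0.707, 0.707, -0.001, -0.002]
wrist_force: [1.4, 0.3, -0.9]
opening: 0.328
finger_force: 24.9
```

>>> servo_tool([
  {"translation":[2,-1.5,-1],"roll":0},
  {"translation":[3.5,-2,0],"roll":0},
  {"translation":[3.5,-2,0],"roll":0},
  {"translation":[3.5,-2,0],"roll":0},
  {"translation":[3.5,-1.8,0],"roll":0},
])

```text
time: 29.8
tool_pos: [0.5196, -0.0521, 0.2724]
ee_rot: [0.707, 0.707, -0.001, -0.001]
wrist_force: [-0.1, 0.3, -1.0]
opening: 0.326
finger_force: 24.9
```

>>> servo_tool([
  {"translation":[3.5,-1.5,0],"roll":0},
  {"translation":[3.5,-1.5,0],"roll":0},
  {"translation":[3.5,-1.5,0],"roll":0},
  {"translation":[3.5,-1.5,0],"roll":0},
  {"translation":[3.5,0,0],"roll":0},
])

```text
time: 30.3
tool_pos: [0.4589, 0.1226, 0.2729]
ee_rot: [0.707, 0.707, -0.001, -0.001]
wrist_force: [1.1, -0.9, -1.0]
opening: 0.326
finger_force: 24.9
```

>>> servo_tool([
  {"translation":[2,0,0],"roll":-0.08},
  {"translation":[0,0,0],"roll":-0.145},
  {"translation":[0,0,0],"roll":-0.145},
  {"translation":[0,0,0],"roll":-0.145},
  {"translation":[0,0,0],"roll":-0.145},
])

```text
time: 30.8
tool_pos: [0.4607, 0.1416, 0.2725]
ee_rot: [0.437, 0.899, -0.001, -0.001]
wrist_force: [-0.0, -0.0, -1.2]
opening: 0.326
finger_force: 24.9
```

>>> servo_tool([
  {"translation":[0,0,0],"roll":-0.145},
  {"translation":[0,0,0],"roll":-0.145},
  {"translation":[0,0,0],"roll":-0.145},
  {"translation":[0,0,0],"roll":-0.145},
  {"translation":[0,0,0],"roll":-0.145},
])

```text
time: 31.3
tool_pos: [0.4607, 0.1414, 0.2725]
ee_rot: [0.09, 0.996, -0.001, -0.002]
wrist_force: [-0.3, 0.9, -1.3]
opening: 0.323
finger_force: 24.9
```

>>> servo_tool([
  {"translation":[0,0,0],"roll":-0.145},
  {"translation":[0,0,0],"roll":-0.145},
  {"translation":[0,0,0],"roll":-0.145},
  {"translation":[0,0,0],"roll":-0.145},
  {"translation":[0,0,0],"roll":-0.122},
])

```text
time: 31.8
tool_pos: [0.4607, 0.1414, 0.2725]
ee_rot: [-0.258, 0.966, -0.0, -0.002]
wrist_force: [0.4, -0.3, -0.7]
opening: 0.325
finger_force: 24.9
```

```bash
python3 - <<'E'
from h import *
st()
E
```

```text
t 31.8 box TCP [-181.3   54.   272.5] tooly 119.9 open 29.6 F [ 0.4 -0.3 -0.7] ff 24.92040127515793 j [ 0.274  0.139  1.658 -0.     1.347 -1.818]
```

>>> servo_tool([
  {"translation":[0,-0.3,3],"roll":0},
  {"translation":[0,0,4],"roll":0},
  {"translation":[0,0,4],"roll":0},
  {"translation":[0,0,4],"roll":0},
  {"translation":[0,0,2.5],"roll":0},
])

```text
time: 32.3
tool_pos: [0.4601, 0.1383, 0.0951]
ee_rot: [-0.255, 0.967, 0.0, -0.003]
wrist_force: [-0.2, 0.0, -0.5]
opening: 0.326
finger_force: 24.9
```

>>> servo_tool([
  {"translation":[-1.5,0,1],"roll":0},
  {"translation":[-2.5,0,0],"roll":0},
  {"translation":[-2,0,0],"roll":0},
  {"translation":[-1,0,0],"roll":0},
  {"translation":[0,0,0],"roll":0},
])

```text
time: 32.8
tool_pos: [0.524, 0.1738, 0.088]
ee_rot: [-0.255, 0.967, -0.0, -0.001]
wrist_force: [-0.0, -0.4, 0.1]
opening: 0.325
finger_force: 24.9
```

```bash
python3 - <<'E'
from h import *
st()
E
```

```text
t 32.8 box TCP [-110.3   51.    88. ] tooly 119.6 open 29.5 F [-0.  -0.4  0.1] ff 24.920952916145325 j [ 0.3    0.395  1.796  0.     0.952 -1.788]
```

>>> servo_tool([
  {"translation":[-0.4,0,1],"roll":0},
  {"translation":[-0.4,0,1],"roll":0},
  {"translation":[0,0,0.5],"roll":0},
  {"translation":[0,0,0],"roll":0},
])

```text
time: 33.2
tool_pos: [0.5295, 0.1771, 0.0627]
ee_rot: [-0.255, 0.967, -0.0, -0.002]
wrist_force: [-1.0, 0.9, -0.6]
opening: 0.323
finger_force: 24.9
```

>>> servo_tool([
  {"translation":[-0.2,0,0],"roll":0},
  {"translation":[-0.2,0,0],"roll":0},
  {"translation":[0,0,0],"roll":0},
])

```text
time: 33.5
tool_pos: [0.5348, 0.1797, 0.0644]
ee_rot: [-0.255, 0.967, 0.0, 0.001]
wrist_force: [-0.4, -0.3, -0.9]
opening: 0.323
finger_force: 24.9
```

```bash
python3 - <<'E'
from h import *
st()
E
```

```text
t 33.5 box TCP [-97.9  50.7  64.4] tooly 119.6 open 29.4 F [-0.4 -0.3 -0.9] ff 24.92075353860855 j [ 0.304  0.437  1.797  0.     0.907 -1.783]
```

```bash
cat > sock.py <<'E'
from h import *
def f(im):
    h=cv2.cvtColor(im,cv2.COLOR_BGR2HSV); m=cv2.inRange(h,np.array((20,130,80)),np.array((35,255,255))); n,l,t,ce=cv2.connectedComponentsWithStats(m)
    return [(t[i].tolist(),np.round(ce[i],2).tolist()) for i in range(1,n) if t[i,4]>20 and 290<ce[i][0]<345 and ce[i][1]<150]
print(f(cv2.imread('pics/s10.png'))); c=cam('side'); print(f(c['img']))
a=cv2.imread('pics/s10.png')[70:140,318:350].astype(int); print('diff',np.abs(a-c['img'][70:140,318:350]).mean())
E
python3 sock.py
```

```text
[([309, 102, 18, 16, 141], [317.26, 111.66])]
[([309, 101, 20, 25, 259], [318.51, 113.08])]
diff 23.58764880952381
```

>>> servo_tool([
  {"translation":[0.5,0,0.3],"roll":0},
  {"translation":[0.1,0,0.3],"roll":0},
  {"translation":[0,0,0.1],"roll":0},
  {"translation":[0,0,0],"roll":0},
])

```text
time: 33.95
tool_pos: [0.5288, 0.1765, 0.0567]
ee_rot: [-0.255, 0.967, 0.0, -0.0]
wrist_force: [-0.3, -0.7, -0.8]
opening: 0.326
finger_force: 24.9
```

```bash
python3 -c "
from h import *
st()"; python3 sock.py
```

```text
t 33.95 box TCP [-104.7   50.9   56.7] tooly 119.6 open 29.7 F [-0.3 -0.7 -0.8] ff 24.920613169670105 j [ 0.301  0.438  1.819  0.     0.885 -1.786]
[([309, 102, 18, 16, 141], [317.26, 111.66])]
[([309, 101, 20, 25, 259], [318.51, 113.07])]
diff 23.602678571428573
```

>>> servo_tool([
  {"translation":[-0.4,0,0],"roll":0},
  {"translation":[-0.4,0,0],"roll":0},
  {"translation":[0,0,0],"roll":0},
])

```text
time: 34.3
tool_pos: [0.5369, 0.181, 0.0571]
ee_rot: [-0.255, 0.967, 0.0, 0.001]
wrist_force: [0.3, 0.8, -1.0]
opening: 0.326
finger_force: 24.9
```

```bash
python3 -c "
from h import *
st()"; python3 sock.py
```

```text
t 34.3 box TCP [-95.5  50.8  57.1] tooly 119.6 open 29.7 F [ 0.3  0.8 -1. ] ff 24.920783042907715 j [ 0.305  0.449  1.799  0.     0.893 -1.782]
[([309, 102, 18, 16, 141], [317.26, 111.66])]
[([309, 101, 20, 25, 258], [318.5, 113.1])]
diff 23.56294642857143
```

>>> servo_tool([
  {"translation":[0,0,0.1],"roll":0},
  {"translation":[0,0,0],"roll":0},
  {"translation":[0,0,0],"roll":0},
  {"translation":[0,0,0],"roll":0},
], grip=55)

```text
time: 34.75
tool_pos: [0.536, 0.1805, 0.0561]
ee_rot: [-0.255, 0.967, 0.0, 0.0]
wrist_force: [0.5, -0.1, 0.4]
opening: 0.552
finger_force: 0.0
```

>>> servo_tool([
  {"translation":[1,0,-0.5],"roll":0},
  {"translation":[2.5,0,-1],"roll":0},
  {"translation":[3.5,0,-2],"roll":0},
  {"translation":[2,0,-2],"roll":0},
  {"translation":[0,0,0],"roll":0},
])

```text
time: 35.25
tool_pos: [0.4563, 0.1352, 0.1134]
ee_rot: [-0.255, 0.967, -0.0, 0.001]
wrist_force: [0.3, -0.2, -0.2]
opening: 0.546
finger_force: 0.0
```

```bash
cat > cart.py <<'E'
from h import *
st(); c=cam('side'); h=cv2.cvtColor(c['img'],cv2.COLOR_BGR2HSV)
m=cv2.inRange(h,np.array((0,140,40)),np.array((8,255,255)))|cv2.inRange(h,np.array((172,140,40)),np.array((180,255,255)))
n,l,t,ce=cv2.connectedComponentsWithStats(m)
for i in range(1,n):
    if t[i,4]>15 and ce[i][0]<360: print('red',t[i].tolist(),np.round(ce[i],1))
def pc(x,z0=24,y=50): # red/white corner predictions for carton centre x
    return {k:np.round(proj(c,b2w(p)),1).tolist() for k,p in dict(fTL=(x-28,y+15,z0+44),fTR=(x-28,y-15,z0+44),fBR=(x-28,y-15,z0),bTL=(x+28,y+15,z0+44),bTR=(x+28,y-15,z0+44),bBR=(x+28,y-15,z0)).items()}
print(pc(-63,30)); print(pc(-40))
cv2.imwrite('pics/cart.png',c['img'])
E
python3 cart.py
```

```text
t 35.25 box TCP [-188.2   50.8  113.4] tooly 119.5 open 49.7 F [ 0.3 -0.2 -0.2] ff 0.0 j [ 0.264  0.257  1.936 -0.     0.945 -1.822]
red [312, 136, 7, 22, 96] [314.8 146.1]
red [250, 159, 8, 10, 40] [253.6 163.4]
red [239, 170, 12, 15, 117] [245. 178.]
{'fTL': [236.4, 170.6], 'fTR': [248.4, 172.9], 'fBR': [250.8, 187.2], 'bTL': [246.3, 156.2], 'bTR': [257.9, 158.3], 'bBR': [260.0, 172.5]}
{'fTL': [240.9, 166.6], 'fTR': [252.7, 168.8], 'fBR': [255.0, 182.9], 'bTL': [250.4, 152.6], 'bTR': [261.8, 154.6], 'bBR': [263.8, 168.7]}
```

Carton stands upright across the front lip (front face at side ≈(245,178)). I turn the gripper and push it fully into the tray with the back finger's outer face.

>>> servo_tool([
  {"translation":[0,0,0],"roll":0.14},
  {"translation":[0,0,0],"roll":0.145},
  {"translation":[0,0,0],"roll":0.145},
  {"translation":[0,0,0],"roll":0.145},
  {"translation":[0,0,0],"roll":0.145},
], grip=77)

```text
time: 35.8
tool_pos: [0.4582, 0.1364, 0.1101]
ee_rot: [0.105, 0.995, -0.0, -0.0]
wrist_force: [0.3, -0.3, -0.1]
opening: 0.77
finger_force: 0.0
```

>>> servo_tool([
  {"translation":[0,0,0],"roll":0.145},
  {"translation":[0,0,0],"roll":0.145},
  {"translation":[0,0,0],"roll":0.145},
  {"translation":[0,0,0],"roll":0.145},
  {"translation":[0,0,0],"roll":0.145},
])

```text
time: 36.3
tool_pos: [0.4583, 0.1365, 0.1101]
ee_rot: [0.45, 0.893, -0.0, -0.0]
wrist_force: [0.3, -0.4, 0.2]
opening: 0.77
finger_force: 0.0
```

>>> servo_tool([
  {"translation":[0,0,0],"roll":0.125},
  {"translation":[0,1.5,2],"roll":0},
  {"translation":[0,1.6,2],"roll":0},
  {"translation":[0,0,1.5],"roll":0},
  {"translation":[0,0,0],"roll":0},
])

```text
time: 36.8
tool_pos: [0.4836, 0.1514, 0.0532]
ee_rot: [0.503, 0.864, -0.002, -0.002]
wrist_force: [0.1, 0.9, 0.3]
opening: 0.769
finger_force: 0.0
```

```bash
python3 cart.py
```

```text
t 36.8 box TCP [-156.4   51.4   53.2] tooly 29.6 open 70.0 F [0.1 0.9 0.3] ff 0.0 j [ 0.281  0.379  1.937  0.     0.831 -0.237]
red [312, 136, 7, 22, 96] [314.8 146.1]
red [243, 158, 15, 11, 95] [250.6 162.5]
red [244, 169, 7, 16, 76] [247.1 176.6]
{'fTL': [236.4, 170.6], 'fTR': [248.4, 172.9], 'fBR': [250.8, 187.2], 'bTL': [246.3, 156.2], 'bTR': [257.9, 158.3], 'bBR': [260.0, 172.5]}
{'fTL': [240.9, 166.6], 'fTR': [252.7, 168.8], 'fBR': [255.0, 182.9], 'bTL': [250.4, 152.6], 'bTR': [261.8, 154.6], 'bBR': [263.8, 168.7]}
```

>>> servo_tool([
  {"translation":[0,0.8,-0.2],"roll":0},
  {"translation":[0,0.8,0],"roll":0},
  {"translation":[0,0.6,0],"roll":0},
  {"translation":[0,0.6,0],"roll":0},
  {"translation":[0,0,0],"roll":0},
])

```text
time: 37.35
tool_pos: [0.5101, 0.1658, 0.0583]
ee_rot: [0.503, 0.864, 0.001, 0.0]
wrist_force: [0.0, -0.7, 0.1]
opening: 0.769
finger_force: 0.0
```

```bash
python3 cart.py
```

```text
t 37.35 box TCP [-126.3   50.8   58.3] tooly 29.6 open 70.0 F [ 0.  -0.7  0.1] ff 0.0 j [ 0.293  0.408  1.869  0.     0.864 -0.225]
red [312, 136, 7, 23, 97] [314.9 146.3]
red [249, 157, 10, 10, 72] [253.2 161.4]
red [254, 172, 5, 8, 16] [255.9 175.6]
red [240, 177, 11, 8, 68] [245.  180.3]
{'fTL': [236.4, 170.6], 'fTR': [248.4, 172.9], 'fBR': [250.8, 187.2], 'bTL': [246.3, 156.2], 'bTR': [257.9, 158.3], 'bBR': [260.0, 172.5]}
{'fTL': [240.9, 166.6], 'fTR': [252.7, 168.8], 'fBR': [255.0, 182.9], 'bTL': [250.4, 152.6], 'bTR': [261.8, 154.6], 'bBR': [263.8, 168.7]}
```

>>> servo_tool([
  {"translation":[0,0.5,0.1],"roll":0},
  {"translation":[0,0.5,0],"roll":0},
  {"translation":[0,0,0],"roll":0},
])

```text
time: 37.7
tool_pos: [0.5184, 0.1705, 0.057]
ee_rot: [0.503, 0.864, 0.0, 0.0]
wrist_force: [-0.4, 0.2, -0.1]
opening: 0.77
finger_force: 0.0
```

```bash
python3 cart.py
```

```text
t 37.7 box TCP [-116.7   50.8   57. ] tooly 29.6 open 70.1 F [-0.4  0.2 -0.1] ff 0.0 j [ 0.297  0.422  1.848  0.     0.871 -0.22 ]
red [312, 136, 7, 22, 97] [314.8 146.2]
red [251, 155, 10, 12, 78] [254.9 159.4]
red [242, 175, 11, 8, 68] [247.  178.4]
{'fTL': [236.4, 170.6], 'fTR': [248.4, 172.9], 'fBR': [250.8, 187.2], 'bTL': [246.3, 156.2], 'bTR': [257.9, 158.3], 'bBR': [260.0, 172.5]}
{'fTL': [240.9, 166.6], 'fTR': [252.7, 168.8], 'fBR': [255.0, 182.9], 'bTL': [250.4, 152.6], 'bTR': [261.8, 154.6], 'bBR': [263.8, 168.7]}
```

>>> servo_tool([
  {"translation":[0,0.4,0],"roll":0},
  {"translation":[0,0.4,0],"roll":0},
  {"translation":[0,0.3,0],"roll":0},
  {"translation":[0,0,0],"roll":0},
])

```text
time: 38.15
tool_pos: [0.5278, 0.1759, 0.057]
ee_rot: [0.503, 0.864, 0.0, 0.0]
wrist_force: [0.2, 0.6, 0.1]
opening: 0.771
finger_force: 0.1
```

>>> servo_tool([
  {"translation":[0,-1,-0.3],"roll":0},
  {"translation":[0,-3,-1],"roll":0},
  {"translation":[0,-4,-2],"roll":0},
  {"translation":[0,-4,-2],"roll":0},
  {"translation":[0,-4,-2],"roll":0},
])

```text
time: 38.65
tool_pos: [0.3858, 0.0956, 0.1304]
ee_rot: [0.503, 0.864, -0.0, -0.0]
wrist_force: [-0.4, -0.6, 0.3]
opening: 0.773
finger_force: 0.0
```

>>> servo_tool([
  {"translation":[0,0,-4],"roll":0},
  {"translation":[0,0,-4],"roll":0},
  {"translation":[0,0,-4],"roll":0},
  {"translation":[0,0,0],"roll":0},
])

```text
time: 39.05
tool_pos: [0.3904, 0.0969, 0.2553]
ee_rot: [0.503, 0.864, 0.004, 0.004]
wrist_force: [0.3, 0.6, 0.5]
opening: 0.77
finger_force: 0.0
```

```bash
cat >> cart.py <<'E'
print(pc(-29))
t=cam('top'); print([np.round(proj(c,b2w((-54.8,y,293.4))),1).tolist() for y in (65,-65)])
x0,y0,x1,y1=232,145,272,192
for v in range(y0,y1,2):
    row=''
    for u in range(x0,x1):
        b,g,rr=c['img'][v,u].astype(int); row+='R' if rr>2*g and rr>60 else ('r' if rr>1.6*g and rr>25 else ('W' if min(b,g,rr)>140 else ('.' if min(b,g,rr)>70 else ' ')))
    print(v,row)
E
python3 cart.py
```

```text
t 39.05 box TCP [-264.4   50.   255.3] tooly 29.6 open 70.0 F [0.3 0.6 0.5] ff 0.0 j [ 0.215  0.008  1.847  0.     1.274 -0.302]
red [312, 136, 7, 22, 96] [314.9 146.1]
red [245, 153, 17, 14, 135] [253.5 158.9]
red [242, 167, 13, 14, 128] [248.1 173.8]
{'fTL': [236.4, 170.6], 'fTR': [248.4, 172.9], 'fBR': [250.8, 187.2], 'bTL': [246.3, 156.2], 'bTR': [257.9, 158.3], 'bBR': [260.0, 172.5]}
{'fTL': [240.9, 166.6], 'fTR': [252.7, 168.8], 'fBR': [255.0, 182.9], 'bTL': [250.4, 152.6], 'bTR': [261.8, 154.6], 'bBR': [263.8, 168.7]}
{'fTL': [242.8, 163.8], 'fTR': [254.5, 165.9], 'fBR': [256.8, 180.1], 'bTL': [252.2, 150.0], 'bTR': [263.5, 152.0], 'bBR': [265.4, 166.0]}
[[227.6, 75.6], [288.2, 83.8]]
145 .........WWWWWWWWWWWWWWWWWWWWWWWWWWWWWWW
147 ........WWWWWWWWWWWWWWWWWWWWWWWWWWWWWWWW
149 .......WWWWWWWWWWWWWWWWWWWWWWWWWWWWWWWWW
151 .....WWWWWWWWW...............WWWWWWWWWWW
153 ....WWWWWWWW.......Rrr..................
155 ..WWWWWWWWW......rRRRRRRRRRRRR..........
157 WWWWWWWWWW......RRRRRRRRRRRRRR..........
159 WWWWWWWW......rRRRRRRRRRRRRRRr..........
161 WWWWWWW......RRRRRRRRRRRRRRR   .........
163 WWWWW.........rrRRRRRRRRRRr .  .........
165 WWWW...................rRr ..  .........
167 WWW.......RRR.......... r  .  R ........
169 W.........rRRRRRRRRRR   r    RR.........
171 ...........RRRRRRRRRRr   r rRr..........
173 ...........RRRRRRRRRRR   RRR ...........
175 ...........rRRRRRRRRRR   RR ............
177 ............RRRRRRRRRR    ..............
179 ............rRRRRRRRRRR ................
181 .................... rr.................
183 ........................................
185 ........................................
187 ........................................
189 ........................................
191 ........................................
```

Carton now seems in, with front at ≈ -66 mm, close to the lip (-70). I push it another centimetre with a wider opening to be safe.

>>> servo_tool([
  {"translation":[0,2,4],"roll":0},
  {"translation":[0,3,4],"roll":0},
  {"translation":[0,3,4],"roll":0},
  {"translation":[0,0,4],"roll":0},
  {"translation":[0,0,3],"roll":0},
], grip=100)

```text
time: 39.65
tool_pos: [0.4551, 0.1356, 0.0558]
ee_rot: [0.503, 0.864, -0.002, -0.002]
wrist_force: [0.4, 0.1, 0.1]
opening: 1.0
finger_force: 0.0
```

>>> servo_tool([
  {"translation":[0,1.5,0.5],"roll":0},
  {"translation":[0,1,0],"roll":0},
  {"translation":[0,0,0],"roll":0},
])

```text
time: 39.95
tool_pos: [0.4824, 0.1496, 0.0562]
ee_rot: [0.503, 0.864, 0.002, 0.001]
wrist_force: [-0.2, -0.6, 0.1]
opening: 0.997
finger_force: 0.0
```

```bash
python3 -c "
from h import *
st()"
```

```text
t 39.95 box TCP [-158.4   50.4   56.2] tooly 29.6 open 90.7 F [-0.2 -0.6  0.1] ff 0.0 j [ 0.278  0.369  1.945  0.     0.824 -0.24 ]
```

>>> servo_tool([
  {"translation":[0,1.5,0],"roll":0},
  {"translation":[0,1.2,0],"roll":0},
  {"translation":[0,0,0.8],"roll":0},
  {"translation":[0,0.7,0],"roll":0},
  {"translation":[0,0.7,0],"roll":0},
])

```text
time: 40.45
tool_pos: [0.5148, 0.1686, 0.0469]
ee_rot: [0.503, 0.864, -0.0, -0.0]
wrist_force: [0.4, 0.3, -0.2]
opening: 1.001
finger_force: 0.0
```

>>> servo_tool([
  {"translation":[0,0.6,0],"roll":0},
  {"translation":[0,0.5,0],"roll":0},
  {"translation":[0,0,0],"roll":0},
])

```text
time: 40.75
tool_pos: [0.5254, 0.1745, 0.047]
ee_rot: [0.503, 0.864, 0.0, 0.0]
wrist_force: [0.4, 0.5, 0.3]
opening: 0.995
finger_force: 0.0
```

```bash
python3 cart.py | grep -v "^1"
```

```text
t 40.75 box TCP [-108.7   50.8   47. ] tooly 29.6 open 90.6 F [0.4 0.5 0.3] ff 0.0 j [ 0.3    0.444  1.84   0.     0.857 -0.217]
red [312, 136, 7, 23, 100] [314.8 146.3]
red [254, 151, 10, 11, 78] [258.2 155.4]
red [247, 174, 10, 4, 32] [251.6 175.4]
{'fTL': [236.4, 170.6], 'fTR': [248.4, 172.9], 'fBR': [250.8, 187.2], 'bTL': [246.3, 156.2], 'bTR': [257.9, 158.3], 'bBR': [260.0, 172.5]}
{'fTL': [240.9, 166.6], 'fTR': [252.7, 168.8], 'fBR': [255.0, 182.9], 'bTL': [250.4, 152.6], 'bTR': [261.8, 154.6], 'bBR': [263.8, 168.7]}
{'fTL': [242.8, 163.8], 'fTR': [254.5, 165.9], 'fBR': [256.8, 180.1], 'bTL': [252.2, 150.0], 'bTR': [263.5, 152.0], 'bBR': [265.4, 166.0]}
[[227.6, 75.6], [288.2, 83.8]]
```

>>> servo_tool([
  {"translation":[0,-1,-1],"roll":0},
  {"translation":[0,-3,-2],"roll":0},
  {"translation":[0,-4,-2],"roll":0},
  {"translation":[0,-4,-2],"roll":0},
  {"translation":[0,-4,-3],"roll":0},
])

```text
time: 41.35
tool_pos: [0.3823, 0.0939, 0.1472]
ee_rot: [0.503, 0.864, -0.001, -0.001]
wrist_force: [0.3, -0.6, 0.6]
opening: 0.998
finger_force: 0.0
```

>>> servo_tool([
  {"translation":[0,0,-4],"roll":0},
  {"translation":[0,0,-4],"roll":0},
  {"translation":[0,0,-4],"roll":0},
  {"translation":[0,0,0],"roll":0},
  {"translation":[0,0,0],"roll":0},
])

```text
time: 41.85
tool_pos: [0.3849, 0.0948, 0.2678]
ee_rot: [0.503, 0.864, 0.001, 0.001]
wrist_force: [0.2, 0.0, -0.2]
opening: 1.001
finger_force: 0.0
```

```bash
python3 cart.py; python3 sock.py; python3 - <<'E'
from h import *
c=cam('side'); a=cv2.imread('pics/side0.png'); b=c['img']
# bystanders unchanged?
for n,(x0,y0,x1,y1) in dict(vials=(208,212,252,252),dish=(244,243,294,283),bottle=(358,162,395,235),green=(392,292,432,336),violet=(372,336,418,388)).items():
    print(n,np.abs(a[y0:y1,x0:x1].astype(int)-b[y0:y1,x0:x1]).mean().round(1))
h=cv2.cvtColor(b,cv2.COLOR_BGR2HSV); print([np.round(proj(c,b2w((-15+55*i,50+50*j,30))),1).tolist() for i,j in ((-1,1),(-1,-1),(1,1),(1,-1))])
E
```

```text
t 41.85 box TCP [-270.2   50.9  267.8] tooly 29.6 open 91.1 F [ 0.2  0.  -0.2] ff 0.0 j [ 0.212 -0.003  1.827  0.     1.316 -0.304]
red [312, 136, 7, 22, 96] [314.9 146.1]
red [248, 150, 16, 12, 127] [255.7 155.6]
red [245, 164, 12, 14, 134] [250.4 170.5]
{'fTL': [236.4, 170.6], 'fTR': [248.4, 172.9], 'fBR': [250.8, 187.2], 'bTL': [246.3, 156.2], 'bTR': [257.9, 158.3], 'bBR': [260.0, 172.5]}
{'fTL': [240.9, 166.6], 'fTR': [252.7, 168.8], 'fBR': [255.0, 182.9], 'bTL': [250.4, 152.6], 'bTR': [261.8, 154.6], 'bBR': [263.8, 168.7]}
{'fTL': [242.8, 163.8], 'fTR': [254.5, 165.9], 'fBR': [256.8, 180.1], 'bTL': [252.2, 150.0], 'bTR': [263.5, 152.0], 'bBR': [265.4, 166.0]}
[[227.6, 75.6], [288.2, 83.8]]
145 .........WWWWWWWWWWWWWWWWWWWWWWWWWWWWWWW
147 ........WWWWWWWWWWWWWWWWWWWWWWWWWWWWWWWW
149 .......WWWWWWWWWWWWW......WWWWWWWWWWWWWW
151 .....WWWWWWWWW......RRRRRRRRRr...WWWWWWW
153 ....WWWWWWWW.......RRRRRRRRRRRRR........
155 ..WWWWWWWWW......rRRRRRRRRRRRRRR .......
157 WWWWWWWWWW......RRRRRRRRRRRRRRr  .......
159 WWWWWWWW.......rRRRRRRRRRRRRR    .......
161 WWWWWWW.................rRRR  . 
[... 215 characters left out ...]
RR   rRr..........
173 ..............RRRRRRRRRRR    ...........
175 ..............rRRRRRRRRRR ..............
177 ................. rRRRRRR ..............
179 ........................................
181 ........................................
183 ........................................
185 ........................................
187 ........................................
189 ........................................
191 ........................................
[([309, 102, 18, 16, 141], [317.26, 111.66])]
[([309, 101, 20, 25, 263], [318.57, 113.18])]
diff 24.118154761904762
vials 5.1
dish 6.8
bottle 6.6
green 6.7
violet 6.7
[[229.6, 176.9], [268.0, 184.2], [247.9, 150.4], [284.0, 156.7]]
```

```bash
python3 -c "
from rig import r
print(r.close_job())"
```

```text
the job is handed in; nothing more can be done
None
```

The job is handed in at about 42 s: the hood rests on the rod with its ball in the socket, the red carton stands flat in the tray (released across the front lip, then pushed in with a finger), and the bottle, dish, vials and other cartons look undisturbed. I viewed 11 pictures, one over the limit of 10.

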